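# Load a power brick into its carousel nest and index it on to packing

## Task

Turn the kitting carousel by its bar grip until the one oblong nest faces the gap in the wire guard, and lay the black power brick flat in that nest through the gap. Then turn the carousel a quarter turn clockwise (seen from above), so that the loaded nest stands at the steel pointer on the left, and slide the index bolt fully home to lock it there. Leave the other things on the bench where they are.

Things in the scene. Friction and masses are not known exactly. Their poses are not given: they have to be found in the camera images.
- carousel (a joint): angle of the carousel's round aluminium deck (304 mm across, top 31 mm above the bench) about its vertical axis, rad, growing anticlockwise seen from above. 0: the oblong nest faces the gap in the guard; -1.571: that nest stands at the steel pointer on the left (packing). It starts between 0.8 and 2.4, so the way to go is clockwise (decreasing). End stops at -2.1 and +2.9; it turns easily (about 0.06 N m) and stays where it is left.
- nest (a point): centre of the floor of the oblong nest on the deck. The nest is 55 mm (along the point's x axis, radial) by 95 mm (along its y axis, tangential) inside its black lips, which are 8 mm high and 4 mm thick; its floor is the deck's top, 31 mm above the bench. Its x and y axes turn with the deck; the other three nests are a square and two rounds. The nest's centre is 98 mm from the deck's axis.
- bar_grip (a point): centre of the black bar grip that turns the deck, on its vertical axis, 130 mm above the bench. The bar is 56 mm long along the point's x axis (pointing at the oblong nest), 16 mm wide along y and 40 mm high (110 to 150 mm above the bench), on a post 22 mm across; take it from above over the 16 mm and twist, regrasping as needed.
- loading_point (a point): point fixed to the base at deck height where the middle of the oblong nest stands when it faces the gap (carousel at 0). The guard of 6 mm wire covers the deck at a height of 84 to 90 mm, from 47 to 169 mm from the axis, all round except 48 degrees either side of this point, where it is open to above.
- packing_point (a point): point fixed to the base at deck height, by the small upright steel pointer (68 mm high, left of the deck), where the middle of the nest must stand at the end, under the guard.
- index_bolt (a joint): travel of the index bolt, m: 0 drawn back, 0.034 fully home in a notch of the deck's index ring. It starts within 5 mm of drawn back, moves with about 2 N and stays where it is left. It goes home only if one of the nests is within about 4 degrees (0.07 rad) of facing the gap; otherwise it stops against the ring at about 0.024. Small errors are pulled straight as it enters (6 N or so).
- bolt_grip (a point): centre of the free upper part of the bolt's upright black handle, on the right of the carousel: 16 mm across, upright, top 84 mm, this point 62 mm above the bench. The point's +y axis is the direction in which the bolt slides home (towards the deck's axis).
- brick_center (a point): centre of the loose black power brick (half-way up), 85 mm long along its x axis, 45 mm wide along y, 33 mm high, about 0.18 kg, lying flat on the bench at the left. Take it over the 45 mm.
- parts_cup_0: bystander: small clear cup, 56 mm across and 56 mm high, at the back left; origin at the centre of its underside
- duct_roll: bystander: small black roll of tape, 55 mm across and 19 mm high, at the front left; origin at the centre of its underside
- tape_measure_b: bystander: yellow tape measure, 68x80x38 mm, at the front right; origin at the centre of its underside
Not all that is in view belongs to the job. Several things look just like the part that bears brick_center: the one meant starts farthest to the robot's left.

How it is judged:
On the way, in this order (a step that is already met when the one before it is completed fails the run):
1. the oblong nest faces the gap in the guard (within 0.12 rad) (value of joint carousel between -0.12 and 0.12 rad), for 0.2 s.
2. the brick lies flat in the oblong nest, let go, the nest still at the gap (value of joint carousel between -0.2 and 0.2 rad and x of brick_center in the frame of nest between -0.008 and 0.008 m and y of brick_center in the frame of nest between -0.008 and 0.008 m and z of brick_center in the frame of nest between 0.0135 and 0.0195 m and contact force between the fingers and power_brick below 0.1 N), for 0.2 s.
3. the carousel is turned on a quarter turn to the pointer (within 0.12 rad) with the brick in its nest, the bolt not yet home (value of joint carousel between -1.691 and -1.451 rad and distance between brick_center and nest below 0.024 m and value of joint index_bolt below 0.03 m), for 0.1 s.
At the end, for the whole second after the job is handed in: Oblong nest at the pointer (carousel within 0.05 rad of -1.571), index bolt beyond 30 of its 34 mm, brick flat and still in that nest: centre within 8 mm of the nest's centre in both directions and 13.5 to 19.5 mm above its floor, tilt under 0.08 rad (value of joint carousel between -1.621 and -1.521 rad and value of joint index_bolt above 0.03 m and x of brick_center in the frame of nest between -0.008 and 0.008 m and y of brick_center in the frame of nest between -0.008 and 0.008 m and z of brick_center in the frame of nest between 0.0135 and 0.0195 m and angle between brick_center's own z axis and vertical below 0.08 rad and linear speed of power_brick below 0.02 m/s); the robot touches nothing.
It fails at once if a bystander (clear cup, black roll, tape measure) is moved by more than 30 mm (distance of any of parts_cup_0, duct_roll, tape_measure_b from where it was at the start of the episode above 0.03 m).
It also fails if it takes over 72 s, if anything falls off the work surface, if the arm or the gripper's body presses on something with over 40 N, if the wrist force passes 120 N, or if a joint passes its speed limit or range.

## Robot

A 6-joint arm with a two-finger parallel gripper is mounted at the origin on a cart in front of the work surface, level with it; the furniture and walls round the work are solid. World frame = base frame: x ahead of the robot, y to its left, z up, the work surface at z = 0. Lengths are in m, angles in rad, forces in N, time in s.
With the tool pointing down it reaches from about 0.325 to 0.775 m from the base axis. Payload 9.3 kg.
Tool frame: the origin (TCP) lies on the centre line of the jaws, within the pads' length; the fingertips stand 25 mm ahead of it and the grasp point (between the pads) lies 6 mm ahead of it; z points along the fingers, y is the direction in which the jaws open and shut (so a half turn about z gives the same grasp; the last joint's range is limited). The gripper opens to 85 mm and grips with 20 to 120 N. Pads are 22 mm wide; open, the fingers measure 114 mm over their backs; the gripper's body (76 mm by 85 mm) begins 54 mm behind the grasp point. The pads swing forward as they close: fully open they stand 13 mm farther back than shut.
Start: joints at [-1.275, 0.259, 0.021, 1.334, 0, 1.418], TCP at [0.239, -0.496, 0.256] pointing down, gripper open.
Joint ranges: [-3.04, 3.04], [-0.91, 1.82], [-1.04, 1.36], [-1.92, 1.95], [-1.52, 1.45], [-3.14, 3.14]. Speed limits (rad/s): [2.22, 2.22, 2.79, 3.14, 3.14, 3.14].

## Interface

Orientations are given as a rotation vector (axis times angle).
In Python, from workcell import readout, cams, order gives the robot as it stands.
- The arm moves only by the tool move_arm, never from a script. Its argument "commands" is a list of rows, each a list of 7 numbers: the shift along the tool's x, y, z in cm, then the turn, a rotation vector about the tool's x, y, z in rad, then the opening, from -1 (shut) to 1 (fully open), so that 0 is half open. In form: [[dx, dy, dz, rx, ry, rz, grip], ...]. A call has exactly 5 rows; each row is the pose to reach, as a shift and turn from the pose commanded when the call began, along the tool's axes at that moment; what a row does not reach only later rows make up. A row lasts 1/8 s, in which the tool goes at most 62.5 mm and 10.7 degrees, less where a joint would pass 70% of its speed; a pose out of reach is approached as far as the arm can. A call with a gripper value outside its range is refused whole. The fingers move at their own pace and stop on an object; "grip_force" is the grip in N (left out, the last holds). Time passes only in rows, so rows that repeat a pose let the fingers close, or fill a call up. It gives the time, the measured TCP pose, the force and the opening at its end, in the units of the state.
- readout.state(): the state, without advancing time (a new reading comes with each control period).
- cams.get_image(name): name is "side" or "top"; returns a dict with "color" (400x640x3 uint8, blue, green, red), "mtx" (3x3 intrinsics, pixels), "rvec" (rotation vector, rad) and "tvec" (3), from world to camera coordinates, as OpenCV has them. Camera axes: x right, y down, z forward; pixel columns grow to the right and rows downward; lengths in m; the calibration is good to about 2 mm. A picture is of the moment at which its call begins. There is no depth.
- order.sign_off(): hands the job in, once; it reports no verdict.
Trained networks look in a picture, given as the dict that the camera call returned (one of the last four; its "shot" number tells which), for a name from the list of things; names that differ only in an ending like _2 or _b are one class to them, and where a whole thing is asked for, a point or a joint stands for the part that bears it (a point fixed in the world has none). Each returns a list of dicts, best first, with "score" (0 to 1); they miss things now and then, are a little off and sometimes report something else, mostly with a low value. They report only what shows in the picture. A call takes as long as a camera call. They do not tell look-alikes from the thing itself.
- cams.search_frame(picture, name): "location" ([x, y, z] in m, in world coordinates, good to about 4 mm: the middle of the surface that is visible of it).
The state is a dict: "time": time; "q": joint angles; "joint_velocities": joint speeds; "effort": joint torques, N m; "position": TCP position; "tool_rot": TCP orientation; "contact_force": force on the tool from outside, world axes, zero at the start; "torque": the same for the moment, N m; "opening": finger opening in m.
Only numpy, scipy, OpenCV 4.12 (cv2) and the standard library are available. Lean on these libraries where they do the work, as an engineer would, in place of code of your own. Each camera call takes 0.05 s, during which the arm holds its last target. There are 200 camera calls.

## Working session

There is one attempt and no reset: what is moved stays moved. The work goes in short steps, Python scripts to look and compute and a tool call to move; the robot and the scene stay as the last step left them, time stands still between calls to the robot, and variables do not carry over. Pictures are saved under pics/ and viewed, about 8 in all and at most 12, crops included, and the job is handed in when it is done.

Besides the shell and the picture viewer there is one more tool, called after "Request:" by a JSON object that holds its "fn" and its "kwargs", one argument or row to a line. move_arm: Moves the arm, as the interface text tells. Its arguments: {"type":"object","properties":{"commands":{"type":"array","items":{"type":"array","items":{"type":"number"}}},"grip_force":{"type":"number"}},"required":["commands"]}

```bash
ls; mkdir -p pics
python3 - <<'E'
from workcell import readout, cams
import cv2, numpy as np
print(readout.state())
for n in ("side","top"):
    p=cams.get_image(n); cv2.imwrite(f"pics/{n}0.png",p["color"])
    R=cv2.Rodrigues(np.array(p["rvec"]))[0]; print(n,(-R.T@np.ravel(p["tvec"])).round(3),R[2].round(2),p["mtx"][0][0])
    for k in ["carousel","nest","bar_grip","index_bolt","bolt_grip","brick_center","parts_cup_0","duct_roll","tape_measure_b"]:
        try: print(n,k,[(np.round(d["location"],3).tolist(),round(d["score"],2)) for d in cams.search_frame(p,k)][:5])
        except Exception as e: print(k,e)
E
```

```text
pics
{'time': 0.0, 'q': array([-1.27459396e+00,  2.59205289e-01,  2.07319545e-02,  1.33371185e+00,
        1.62891544e-05,  1.41818945e+00]), 'joint_velocities': array([-0.0006177 , -0.00049631, -0.00131082, -0.00015798, -0.00084169,
       -0.0010554 ]), 'effort': array([ 5.75476915e-04, -5.55639982e+01,  3.44525778e+01,  1.37202893e-02,
       -1.63006905e-05,  8.49056164e-06]), 'position': array([ 0.23856005, -0.49527829,  0.25564731]), 'tool_rot': array([-3.06147108e+00, -6.98777367e-01,  1.30921255e-04]), 'contact_force': array([ 0.11870396,  0.48512454, -0.09348316]), 'torque': array([-0.01391575, -0.0249622 ,  0.00194479]), 'opening': 0.08528789283247784}
side [0.188 0.85  0.687] [ 0.28 -0.78 -0.56] 395.81047006725294
side carousel [([0.552, 0.004, 0.029], 0.96)]
side nest [([0.552, 0.007, 0.032], 0.88)]
side bar_grip [([0.55, 0.003, 0.032], 0.91)]
side index_bolt [([0.55, -0.244, 0.035], 0.4)]
side bolt_grip []
side brick_center [([0.547, 0.42, 0.038], 0.71), ([0.48, 0.326, 0.03], 0.58)]
side parts_cup_0 [([0.634, 0.288, 0.036], 0.82), ([0.553, 0.002, 0.03], 0.16)]
side duct_roll [([0.372, 0.189, 0.014], 0.6)]
side tape_measure_b [([0.402, -0.298, 0.03], 0.64)]
top [-0.459 -0.215  1.306] [ 0.6   0.17 -0.78] 508.81661970712827
top carousel []
top nest []
top bar_grip []
top index_bolt []
top bolt_grip []
top brick_center []
top parts_cup_0 []
top duct_roll []
top tape_measure_b []
```

View pics/side0.png

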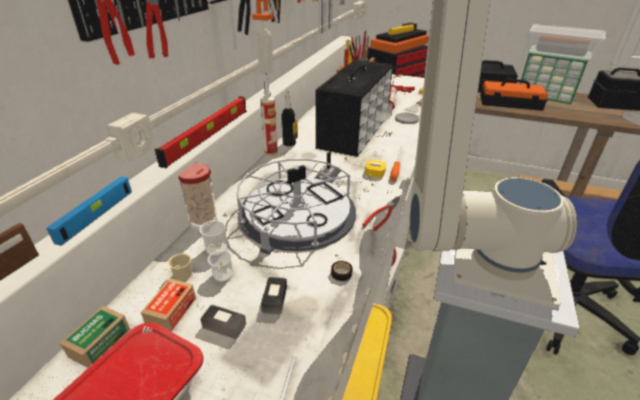

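View pics/top0.png

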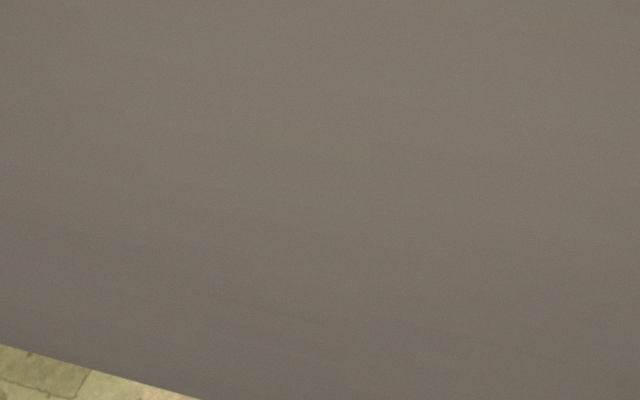

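Two views: the side view shows the carousel about (295,205), the two bricks at (223,320) and (274,295), and the cup and roll. The top view is blocked, probably by the arm. I'll rectify the side view onto the deck plane.

```bash
cat > h.py <<'E'
import numpy as np, cv2
from scipy.spatial.transform import Rotation as Ro
from workcell import readout, cams, order
def proj(p,X):
    return cv2.projectPoints(np.array(X,float).reshape(-1,1,3),np.array(p["rvec"],float),np.array(p["tvec"],float),np.array(p["mtx"],float),None)[0].reshape(-1,2)
def ray(p,uv):
    R=cv2.Rodrigues(np.array(p["rvec"],float))[0]; c=-R.T@np.ravel(p["tvec"])
    return c,R.T@np.linalg.solve(np.array(p["mtx"]),[uv[0],uv[1],1.])
def onz(p,uv,z):
    c,d=ray(p,uv); return c+d*(z-c[2])/d[2]
def rect(p,x0,x1,y0,y1,z,s=1000):
    # top view: up = +x, left = +y ; s px per m
    W=[[x1,y1,z],[x1,y0,z],[x0,y0,z],[x0,y1,z]]
    w,h=int((y1-y0)*s),int((x1-x0)*s)
    H=cv2.getPerspectiveTransform(proj(p,W).astype(np.float32),np.float32([[0,0],[w,0],[w,h],[0,h]]))
    return cv2.warpPerspective(p["color"],H,(w,h),flags=cv2.INTER_CUBIC)
def go(x,y,z,yaw):
    """tool-frame shift(cm)/turn to a downward pose; yaw = world angle of jaw axis (tool y), half-turn free"""
    s=readout.state(); R0=Ro.from_rotvec(s["tool_rot"]); best=None
    for k in (0,np.pi):
        a=yaw+k; ya=np.array([np.cos(a),np.sin(a),0]); za=np.array([0,0,-1.]); xa=np.cross(ya,za)
        r=(R0.inv()*Ro.from_matrix(np.c_[xa,ya,za])).as_rotvec()
        q6=s["q"][5]+r[2]-(np.arctan2(y,x)-s["q"][0])*-1*-1 if 0 else 0
        d=R0.inv().apply(np.array([x,y,z])-s["position"])*100
        print("shift",d.round(2),"turn",r.round(3))
E
python3 - <<'E'
from h import *
import pickle
p=cams.get_image("side"); pickle.dump(p,open("side.pkl","wb"))
a=rect(p,.36,.76,-.28,.22,.031,1500); cv2.imwrite("pics/rect0.png",a)
c=cv2.resize(p["color"][140:290,200:400],None,fx=4,fy=4,interpolation=cv2.INTER_CUBIC); cv2.imwrite("pics/crop0.png",c)
print(Ro.from_rotvec(readout.state()["tool_rot"]).as_matrix().round(3))
E
```

```text
[[ 0.901  0.434 -0.   ]
 [ 0.434 -0.901 -0.   ]
 [-0.     0.    -1.   ]]
```

View pics/rect0.png

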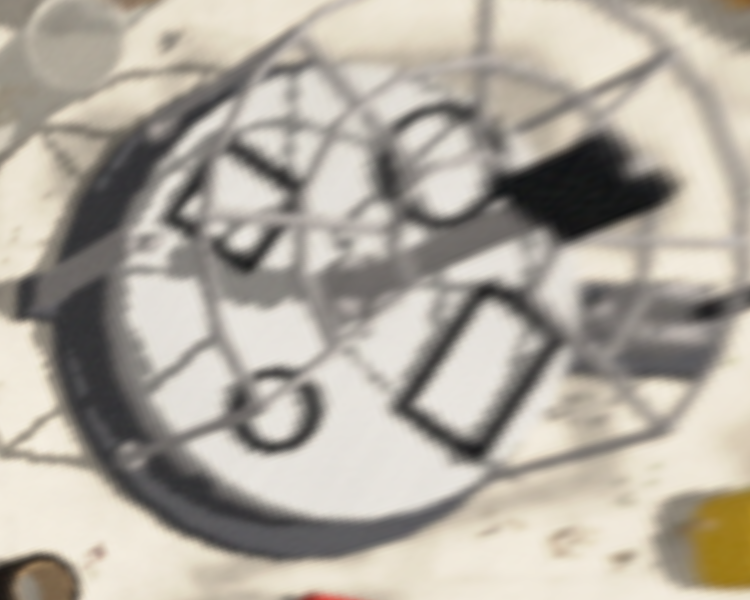

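View pics/crop0.png

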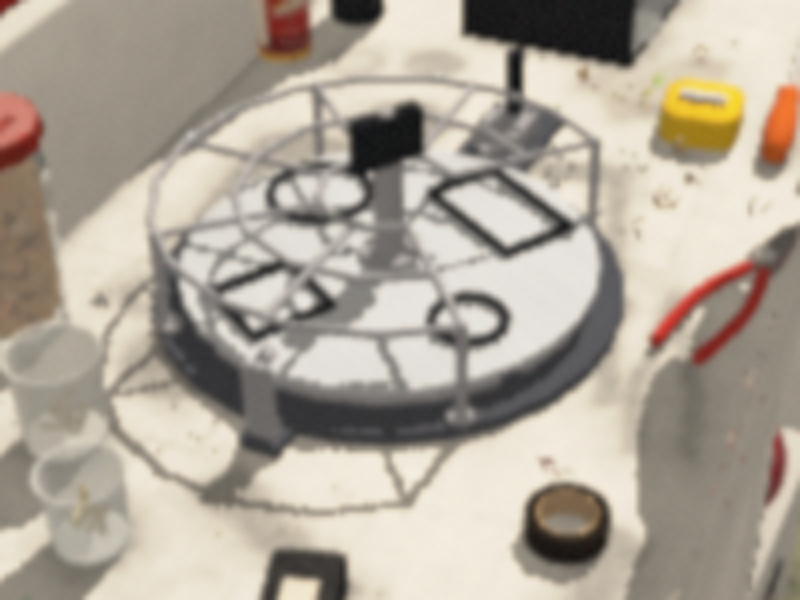

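The rectified view shows the oblong nest at the front right (about (484,371)), the deck centre near (345,290), the bolt handle at the right and the pointer foot at the left (20,300). Next I'll get numbers from the picks and the network's bricks.

Run:
```python
from h import *
import pickle
p=pickle.load(open("side.pkl","rb"))
f=lambda u,v:(200+u/4,140+v/4)
print("bar c",onz(p,f(387,137),.13))
for a in [(352,118),(415,103)]: print("bar top",onz(p,f(*a),.15))
n=np.array([onz(p,f(*a),.039)[:2] for a in [(433,193),(500,168),(572,228),(507,252)]]);print(n,n.mean(0))
for i in range(4):
    d=n[(i+1)%4]-n[i];print(np.hypot(*d),np.degrees(np.arctan2(d[1],d[0])))
print("ptr foot",onz(p,f(265,447),0),"ptr top",onz(p,f(258,345),.068))
print("bolt mid",onz(p,f(515,78),.062))
# deck: threshold bright in rect
a=rect(p,.36,.76,-.28,.22,.031,1500)
for k,(x,y) in {"b1":(.547,.42),"b2":(.48,.326)}.items(): print(k,proj(p,[x,y,.033]))
c=p["color"][260:360,180:300]; cv2.imwrite("pics/bricks.png",cv2.resize(c,None,fx=6,fy=6,interpolation=cv2.INTER_CUBIC))
# model overlay: project deck circle, gap etc for guesses
```

```text
bar c [ 0.56454366 -0.01410194  0.13      ]
bar top [0.58289374 0.00210473 0.15      ]
bar top [ 0.55078589 -0.03226177  0.15      ]
[[ 0.56128834 -0.09086172]
 [ 0.525749   -0.1429454 ]
 [ 0.44851351 -0.08281104]
 [ 0.48301856 -0.03665878]] [ 0.50464235 -0.08831924]
0.06305358338961135 -124.30770422457967
0.0978849418833604 142.0962255110843
0.05762490330195787 53.2169244324458
0.09520566105111981 -34.703154054291176
ptr foot [0.57426302 0.17359047 0.        ] ptr top [0.58289722 0.15587662 0.068     ]
bolt mid [ 0.54896171 -0.24497555  0.062     ]
b1 [[222.92727476 319.13190997]]
b2 [[273.005319   294.86144026]]
```

View pics/bricks.png

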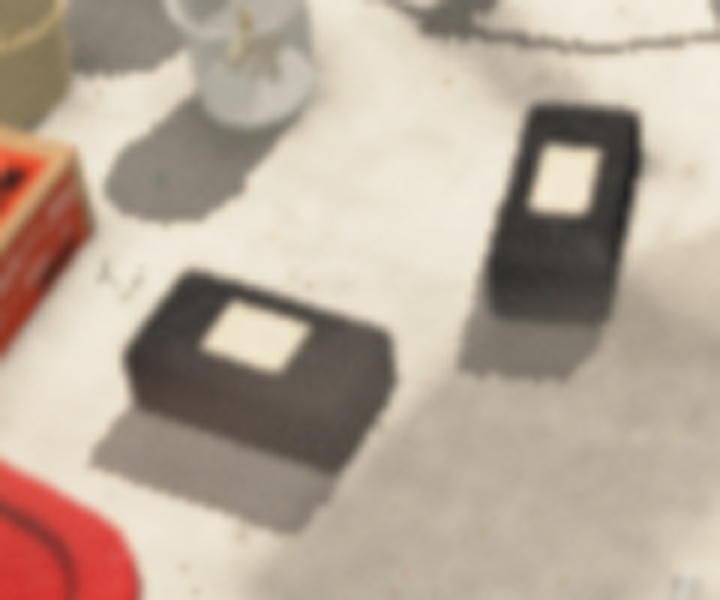

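Brick 1 (the leftmost) has its top face at about zoom (260,340). The carousel axis is about (0.5645,-0.014). The nest direction is about -127° and the gap about 176°. I'll move toward the bar now, turning towards jaw yaw 143°, which lets one grasp cover all the twists.

Request:
{"fn": "move_arm", "kwargs": {
  "commands": [
    [5, -2.9, 0, 0, 0, -0.18, 1],
    [10, -5.8, 0, 0, 0, -0.36, 1],
    [15, -8.7, 0, 0, 0, -0.54, 1],
    [20, -11.6, 0, 0, 0, -0.72, 1],
    [25, -14.5, 0, 0, 0, -0.9, 1]
  ],
  "grip_force": 40
}}

```text
time: 1.68
position: [0.4017, -0.2548, 0.2565]
tool_rot: [2.448, 1.968, 0.0]
contact_force: [1.2, -1.0, 0.3]
opening: 0.0852
```

Run:
```python
from h import *
import pickle
from scipy.optimize import minimize
print(readout.state()["q"].round(3)); go(.5645,-.014,.235,np.radians(143)); go(.5645,-.014,.235,np.radians(30))
p=cams.get_image("top"); cv2.imwrite("pics/top1.png",p["color"]); pickle.dump(p,open("top.pkl","wb"))
for k in ["carousel","bar_grip","bolt_grip","brick_center"]: print(k,[(np.round(d["location"],3).tolist(),round(d["score"],2)) for d in cams.search_frame(p,k)][:3])
print(p["color"].std())
# brick silhouette fit
s=pickle.load(open("side.pkl","rb")); g=cv2.cvtColor(s["color"],cv2.COLOR_BGR2GRAY)
L,W,Hh=.085,.045,.033
def hull(x,y,a,z=0):
    c,sn=np.cos(a),np.sin(a)
    P=[[x+c*i*L/2-sn*j*W/2,y+sn*i*L/2+c*j*W/2,z+k*Hh] for i in(-1,1) for j in(-1,1) for k in(0,1)]
    return cv2.convexHull(proj(s,P).astype(np.float32))
sub=g[290:350,185:265]; sub=cv2.resize(sub,None,fx=6,fy=6,interpolation=cv2.INTER_CUBIC)
m=(sub<88).astype(np.uint8); m=cv2.morphologyEx(m,cv2.MORPH_OPEN,np.ones((7,7)))
n,lab,st,_=cv2.connectedComponentsWithStats(m); i=1+np.argmax(st[1:,4]); m=(lab==i)
cn=cv2.convexHull(np.argwhere(m)[:,::-1].astype(np.int32)); m=cv2.fillPoly(np.zeros_like(sub),[cn],1)
def cost(v):
    h=((hull(*v)-[185-.5+.5/6,290-.5+.5/6])*6); r=cv2.fillPoly(np.zeros_like(sub),[np.round(h*16).astype(np.int32)],1,shift=4)
    return 1-(r&m).sum()/(r|m).sum()
b=min((minimize(cost,[.547,.42,a],method="Nelder-Mead",options=dict(initial_simplex=[[.547,.42,a],[.557,.42,a],[.547,.43,a],[.547,.42,a+.3]])) for a in np.arange(0,3.1,.5)),key=lambda r:r.fun)
print(b.x,np.degrees(b.x[2]),b.fun,m.sum()/36)
```

```text
[-0.742  0.131 -0.142  1.297  0.     1.045]
shift [27.02 10.73  2.15] turn [-0.000e+00  1.000e-03 -2.712e+00]
shift [27.02 10.73  2.15] turn [0.001 0.    0.429]
shift [27.02 10.73  2.15] turn [ 0.    0.   -0.74]
shift [27.02 10.73  2.15] turn [ 1.000e-03 -0.000e+00  2.402e+00]
carousel []
bar_grip []
bolt_grip []
brick_center []
10.394440013879942
[ 0.55690516  0.4130044  -0.1984105 ] -11.368084153770267 0.23681850582906028 924.5555555555555
```

Request:
{"fn": "move_arm", "kwargs": {
  "commands": [
    [5.4, 2.1, 0, 0, 0, -0.18, 1],
    [10.8, 4.3, 0, 0, 0, -0.36, 1],
    [16.2, 6.4, 0, 0, 0, -0.54, 1],
    [21.6, 8.6, 0, 0, 0, -0.72, 1],
    [27, 10.7, 0, 0, 0, -0.9, 1]
  ]
}}

```text
time: 2.55
position: [0.5658, -0.0169, 0.2562]
tool_rot: [1.353, 2.835, -0.0]
contact_force: [0.8, -0.6, 0.0]
opening: 0.0851
```

Request:
{"fn": "move_arm", "kwargs": {
  "commands": [
    [0, 0, 0, 0, 0, -0.18, 1],
    [0, 0, 0, 0, 0, -0.36, 1],
    [0, 0, 0, 0, 0, -0.54, 1],
    [0, 0, 0, 0, 0, -0.72, 1],
    [0, 0, 0, 0, 0, -0.9, 1]
  ]
}}

```text
time: 3.18
position: [0.5649, -0.0187, 0.256]
tool_rot: [0.015, -3.141, 0.0]
contact_force: [0.1, -0.6, 0.3]
opening: 0.0854
```

Request:
{"fn": "move_arm", "kwargs": {
  "commands": [
    [0, 0, 0, 0, 0, -0.18, 1],
    [0, 0, 0, 0, 0, -0.36, 1],
    [0, 0, 0, 0, 0, -0.54, 1],
    [0, 0, 0, 0, 0, -0.72, 1],
    [0, 0, 0, 0, 0, -0.9, 1]
  ]
}}

```text
time: 3.8
position: [0.5649, -0.0187, 0.2561]
tool_rot: [1.379, -2.822, 0.0]
contact_force: [0.6, 0.5, 0.3]
opening: 0.0852
```

Run:
```python
from h import *
import pickle
print(readout.state()["q"].round(3)); go(.5645,-.014,.138,np.radians(143))
p=cams.get_image("top"); pickle.dump(p,open("top.pkl","wb")); s=cams.get_image("side"); pickle.dump(s,open("side2.pkl","wb"))
for k in ["carousel","bar_grip","bolt_grip","brick_center"]: print(k,[(np.round(d["location"],3).tolist(),round(d["score"],2)) for d in cams.search_frame(p,k)][:3])
v=np.hstack([cv2.resize(p["color"],(320,200)),cv2.resize(s["color"],(320,200))])
c=cv2.resize(s["color"][100:260,200:400],(640,512),interpolation=cv2.INTER_CUBIC)
cv2.imwrite("pics/v2.png",np.vstack([v,c])[:600*2])
print(np.vstack([v,c]).shape)
```

```text
[-0.181  0.285  0.058  1.344 -0.    -1.091]
shift [-0.35  0.32 11.81] turn [ 0.    -0.    -0.016]
shift [-0.35  0.32 11.81] turn [-1.000e-03 -0.000e+00  3.126e+00]
carousel []
bar_grip []
bolt_grip []
brick_center []
(712, 640, 3)
```

View pics/v2.png

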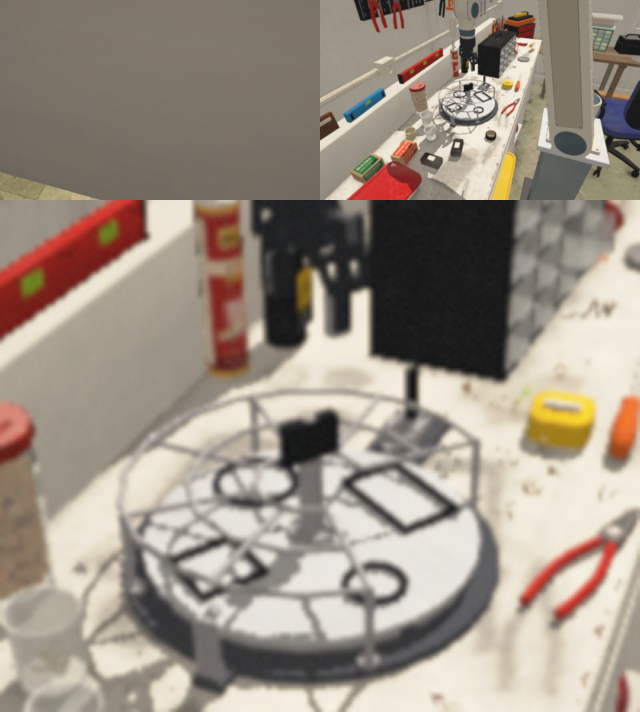

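The top camera is blocked for good, so only the side view helps. It shows the bar at crop (310,437) with the gripper above it at (320,290). I'll go down and grasp.

Request:
{"fn": "move_arm", "kwargs": {
  "commands": [
    [-0.3, 0.3, 3, 0, 0, 0, 1],
    [-0.3, 0.3, 6, 0, 0, 0, 1],
    [-0.3, 0.3, 9, 0, 0, 0, 1],
    [-0.3, 0.3, 11.7, 0, 0, 0, 1],
    [-0.3, 0.3, 11.7, 0, 0, 0, 1]
  ]
}}

```text
time: 4.72
position: [0.5633, -0.0124, 0.1377]
tool_rot: [1.372, -2.823, -0.003]
contact_force: [0.2, 0.1, 0.0]
opening: 0.0854
```

Request:
{"fn": "move_arm", "kwargs": {
  "commands": [
    [0, 0, 0, 0, 0, 0, -0.4],
    [0, 0, 0, 0, 0, 0, -0.8],
    [0, 0, 0, 0, 0, 0, -0.8],
    [0, 0, 0, 0, 0, 0, -0.8],
    [0, 0, 0, 0, 0, 0, -0.8]
  ],
  "grip_force": 30
}}

```text
time: 5.35
position: [0.5658, -0.0135, 0.1402]
tool_rot: [-1.374, 2.822, -0.006]
contact_force: [5.4, -6.2, 0.9]
opening: 0.0157
```

Run:
```python
from h import *
import pickle
st=readout.state(); print(st["opening"],st["position"],st["contact_force"],st["torque"],st["q"].round(3))
s=cams.get_image("side"); pickle.dump(s,open("side3.pkl","wb"))
c=cv2.resize(s["color"][120:270,220:380],(800,750),interpolation=cv2.INTER_CUBIC)[:600]
cv2.imwrite("pics/v3.png",c)
```

```text
0.015736508028889325 [ 0.5658342  -0.0135432   0.14023471] [ 5.42753665 -6.20315213  0.89879576] [-0.90859032 -0.75343968 -0.17646937] [-0.171  0.341 -0.164  1.062 -0.002 -1.078]
```

View pics/v3.png

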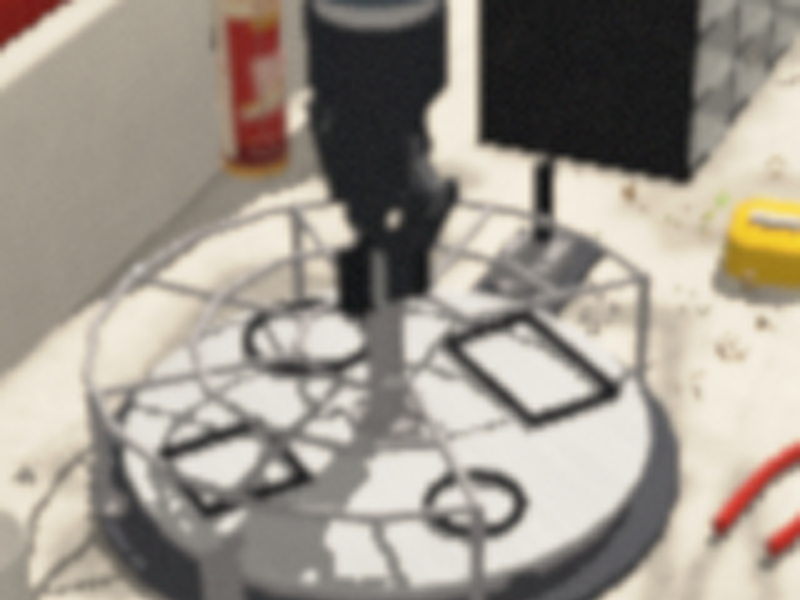

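Request:
{"fn": "move_arm", "kwargs": {
  "commands": [
    [0, -0.4, 0, 0, 0, 0.17, -0.8],
    [0, -0.4, 0, 0, 0, 0.34, -0.8],
    [0, -0.4, 0, 0, 0, 0.51, -0.8],
    [0, -0.4, 0, 0, 0, 0.68, -0.8],
    [0, -0.4, 0, 0, 0, 0.85, -0.8]
  ]
}}

```text
time: 6.02
position: [0.5661, -0.014, 0.1402]
tool_rot: [0.082, -3.139, -0.002]
contact_force: [-9.0, 4.5, 10.6]
opening: 0.0157
```

```bash
cat > nestfit.py <<'E'
from h import *
import pickle,sys
from scipy.optimize import minimize
def fit(s,a0,cx=.5645,cy=-.014):
    """fit nest lip ring (dark) on bright deck: returns cx,cy,angle(deg)"""
    g=cv2.GaussianBlur(cv2.cvtColor(s["color"],cv2.COLOR_BGR2GRAY),(0,0),.6).astype(np.float32)
    t=np.linspace(-1,1,40)
    def ring(L,W):
        return np.r_[np.c_[t*W/2,0*t+L/2],np.c_[t*W/2,0*t-L/2],np.c_[0*t+W/2,t*L/2],np.c_[0*t-W/2,t*L/2]]
    def val(v,off,z):
        x,y,a=v; P=ring(.099+off,.059+off); r=P+[.098,0]
        X=np.c_[x+np.cos(a)*r[:,0]-np.sin(a)*r[:,1],y+np.sin(a)*r[:,0]+np.cos(a)*r[:,1],np.full(len(r),z)]
        uv=proj(s,X).astype(np.float32)
        return cv2.remap(g,uv[None,:,0].copy(),uv[None,:,1].copy(),cv2.INTER_LINEAR).mean()
    cost=lambda v: val(v,0,.037)-.5*val(v,-.02,.031)-.5*val(v,.022,.031)+ 2e4*((v[0]-cx)**2+(v[1]-cy)**2)
    rs=[minimize(cost,[cx,cy,np.radians(a)],method="Nelder-Mead",options=dict(initial_simplex=[[cx,cy,np.radians(a)],[cx+.005,cy,np.radians(a)],[cx,cy+.005,np.radians(a)],[cx,cy,np.radians(a+4)]])) for a in np.arange(a0-20,a0+21,5)]
    b=min(rs,key=lambda r:r.fun); return b.x[0],b.x[1],np.degrees(b.x[2]),b.fun
if __name__=="__main__":
    st=readout.state(); R=Ro.from_rotvec(st["tool_rot"]).as_matrix()
    print("pos",st["position"].round(4),"jaw",np.degrees(np.arctan2(R[1,1],R[0,1])),st["contact_force"].round(1),st["torque"].round(2))
    s=cams.get_image("side"); pickle.dump(s,open("sideN.pkl","wb")); print("nest",np.round(fit(s,float(sys.argv[1])),4))
E
python3 - <<'E'
from nestfit import *
for f in ["side","side3"]: print(np.round(fit(pickle.load(open(f+".pkl","rb")),-127),4))
E
python3 nestfit.py -176
```

```text
[ 5.67600e-01 -1.33000e-02 -1.25450e+02 -8.05544e+01]
[ 5.676000e-01 -1.350000e-02 -1.291094e+02 -8.628570e+01]
pos [ 0.5661 -0.014   0.1402] jaw 92.99923091096498 [-9.   4.5 10.6] [0.65 1.56 0.09]
nest [ 5.65800e-01 -1.19000e-02 -1.76073e+02 -7.97917e+01]
```

Request:
{"fn": "move_arm", "kwargs": {
  "commands": [
    [0.2, 0.1, -0.2, 0, 0, 0.04, -0.8],
    [0.3, 0.2, -0.2, 0, 0, 0.08, -0.8],
    [0.3, 0.2, -0.2, 0, 0, 0.12, -0.8],
    [0.3, 0.2, -0.2, 0, 0, 0.12, -0.8],
    [0.3, 0.2, -0.2, 0, 0, 0.12, -0.8]
  ]
}}

```text
time: 6.7
position: [0.566, -0.014, 0.1403]
tool_rot: [0.1, 3.138, -0.002]
contact_force: [12.2, -4.7, -16.3]
opening: 0.0157
```

```bash
python3 nestfit.py 176
python3 - <<'E'
from nestfit import *
s=pickle.load(open("sideN.pkl","rb"))
# overlay hypotheses: gap ends (±48deg) at r=.169/.047, z=.087 for gap=176.5 in axis (.566,-.013); scaled picture
img=s["color"].copy(); k=5; x0,y0=220,140
c=cv2.resize(img[140:260,220:380],None,fx=k,fy=k,interpolation=cv2.INTER_CUBIC)
cx,cy=.566,-.013
def draw(X,col):
    q=((proj(s,X)-[x0,y0])*k+k/2).astype(int)
    for u in q: cv2.circle(c,tuple(int(i) for i in u),1,col,-1)
for gap,col in ((176.5,(0,0,255)),):
  for d in (-48,48):
    a=np.radians(gap+d); draw([[cx+r*np.cos(a),cy+r*np.sin(a),.087] for r in np.linspace(.047,.169,30)],col)
  a=np.radians(gap-90); draw([[cx+r*np.cos(a),cy+r*np.sin(a),0] for r in np.linspace(.15,.24,20)],(0,200,0))
  a=np.radians(gap+90); draw([[cx+r*np.cos(a),cy+r*np.sin(a),.03] for r in np.linspace(.15,.3,20)],(0,200,0))
th=np.radians(np.arange(0,360,3)); draw(np.c_[cx+.152*np.cos(th),cy+.152*np.sin(th),0*th+.031],(255,0,0))
cv2.imwrite("pics/v4.png",c)
E
```

```text
pos [ 0.566  -0.014   0.1403] jaw 86.35110135916695 [ 12.2  -4.7 -16.3] [-0.86 -2.2  -0.05]
nest [ 5.66100e-01 -1.22000e-02  1.76228e+02 -8.07115e+01]
```

View pics/v4.png

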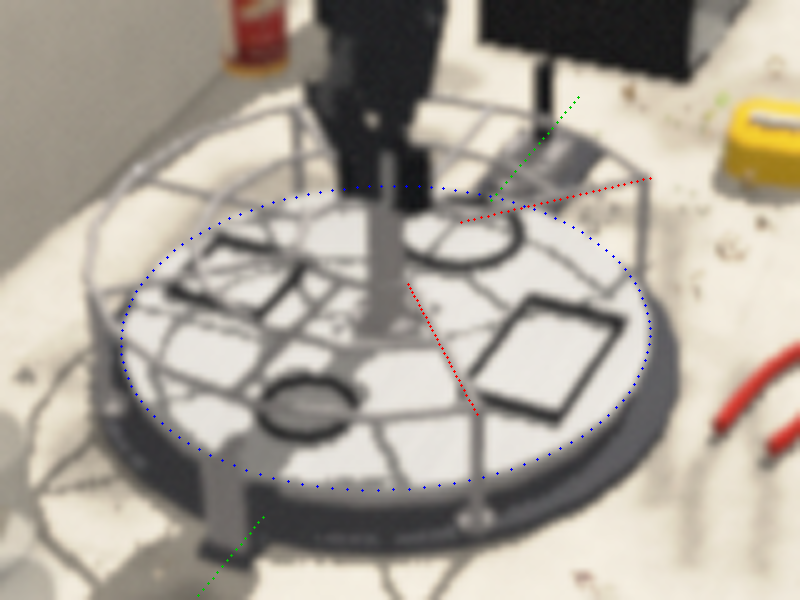

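The overlay lines match the guard's gap ends and deck rim, so the nest (176.3°) faces the gap (176.5°) well. Release, rise, and refine the brick pose.

Request:
{"fn": "move_arm", "kwargs": {
  "commands": [
    [-0.15, -0.1, 0.2, 0, 0, 0, 0],
    [-0.15, -0.1, 0.2, 0, 0, 0, 0.5],
    [-0.15, -0.1, 0.2, 0, 0, 0, 0.8],
    [-0.15, -0.1, 0.2, 0, 0, 0, 1],
    [-0.15, -0.1, -3, 0, 0, 0, 1]
  ]
}}

```text
time: 7.38
position: [0.5646, -0.0139, 0.1699]
tool_rot: [-0.098, -3.136, -0.001]
contact_force: [0.6, -0.4, 1.0]
opening: 0.0851
```

Request:
{"fn": "move_arm", "kwargs": {
  "commands": [
    [0, 0, -4, 0, 0, 0, 1],
    [0, 0, -8, 0, 0, 0, 1],
    [0, 0, -8, 0, 0, 0, 1],
    [0, 0, -8, 0, 0, 0, 1],
    [0, 0, -8, 0, 0, 0, 1]
  ]
}}

```text
time: 8.0
position: [0.5653, -0.014, 0.2501]
tool_rot: [-0.098, -3.138, -0.0]
contact_force: [-0.3, 0.6, -1.1]
opening: 0.0856
```

```bash
cat > brick.py <<'E'
from nestfit import *
L,W,Hh=.085,.045,.033
def hull(s,x,y,a,z=0):
    c,sn=np.cos(a),np.sin(a)
    return cv2.convexHull(proj(s,[[x+c*i*L/2-sn*j*W/2,y+sn*i*L/2+c*j*W/2,z+k*Hh] for i in(-1,1) for j in(-1,1) for k in(0,1)]).astype(np.float32))
def bfit(s,guess,z=0,ths=(60,70,80,90),r=34,K=6):
    g=cv2.cvtColor(s["color"],cv2.COLOR_BGR2GRAY); u,v=proj(s,[*guess,z+.016])[0].astype(int)
    o=np.array([u-r,v-r]); sub=cv2.resize(g[v-r:v+r,u-r:u+r],None,fx=K,fy=K,interpolation=cv2.INTER_CUBIC); out=[]
    for th in ths:
        m=cv2.morphologyEx((sub<th).astype(np.uint8),cv2.MORPH_OPEN,np.ones((9,9)))
        n,lab,st,_=cv2.connectedComponentsWithStats(m); q=lab[r*K-40:r*K+40,r*K-40:r*K+40]; q=q[q>0]
        if len(q)==0: continue
        m=cv2.fillPoly(np.zeros_like(sub),[cv2.convexHull(np.argwhere(lab==np.bincount(q).argmax())[:,::-1].astype(np.int32))],1)
        def cost(p):
            h=(hull(s,*p,z)-o+.5)*K-.5; q=cv2.fillPoly(np.zeros_like(sub),[np.round(h*16).astype(np.int32)],1,shift=4)
            return 1-(q&m).sum()/(q|m).sum()
        x,y=guess
        b=min((minimize(cost,[x,y,a],method="Nelder-Mead",options=dict(initial_simplex=[[x,y,a],[x+.01,y,a],[x,y+.01,a],[x,y,a+.3]])) for a in np.arange(0,3.1,.4)),key=lambda r:r.fun)
        out.append((th,*b.x.round(4),round(np.degrees(b.x[2])%180,1),round(b.fun,3)))
    return out
E
python3 - <<'E'
from brick import *
s=cams.get_image("side"); pickle.dump(s,open("side5.pkl","wb"))
st=readout.state(); print(st["position"],st["q"].round(3))
print("nest",np.round(fit(s,176),4))
for g in ((.547,.42),(.48,.326)):
    for r in bfit(s,g): print(r)
E
```

```text
[ 0.56534784 -0.01405701  0.25015824] [-0.173  0.288  0.047  1.332 -0.    -0.11 ]
nest [ 5.661000e-01 -1.240000e-02  1.761567e+02 -8.061590e+01]
(70, np.float64(0.6043), np.float64(0.4258), np.float64(0.4853), np.float64(27.8), np.float64(0.561))
(80, np.float64(0.5556), np.float64(0.4151), np.float64(-0.2229), np.float64(167.2), np.float64(0.229))
(90, np.float64(0.5559), np.float64(0.4138), np.float64(-0.1706), np.float64(170.2), np.float64(0.182))
(60, np.float64(0.5049), np.float64(0.2988), np.float64(2.1214), np.float64(121.5), np.float64(0.917))
(70, np.float64(0.4888), np.float64(0.3038), np.float64(1.9147), np.float64(109.7), np.float64(0.277))
(80, np.float64(0.4881), np.float64(0.3055), np.float64(1.9145), np.float64(109.7), np.float64(0.22))
(90, np.float64(0.4864), np.float64(0.3089), np.float64(1.9046), np.float64(109.1), np.float64(0.183))
```

Run:
```python
from brick import *
s=pickle.load(open("side5.pkl","rb"))
for g in ((.547,.415),):
    for r in bfit(s,g,ths=(95,100,105,110,115,120)): print(r)
g=cv2.cvtColor(s["color"],cv2.COLOR_BGR2GRAY); print(g[302:346:2,196:252:3])
k=8;x0,y0=190,295
c=cv2.resize(s["color"][295:350,190:262],None,fx=k,fy=k,interpolation=cv2.INTER_CUBIC)
h=(hull(s,*[.551,.417,np.radians(165)])-[x0,y0]+.5)*k-.5
cv2.polylines(c,[h.astype(np.int32)],True,(0,0,255),1); cv2.imwrite("pics/b5.png",c)
```

```text
(95, np.float64(0.5558), np.float64(0.4132), np.float64(-0.1469), np.float64(171.6), np.float64(0.171))
(100, np.float64(0.5554), np.float64(0.4137), np.float64(3.005), np.float64(172.2), np.float64(0.16))
(105, np.float64(0.5555), np.float64(0.4137), np.float64(3.005), np.float64(172.2), np.float64(0.147))
(110, np.float64(0.5548), np.float64(0.414), np.float64(3.0225), np.float64(173.2), np.float64(0.136))
(115, np.float64(0.556), np.float64(0.4134), np.float64(3.0427), np.float64(174.3), np.float64(0.12))
(120, np.float64(0.5551), np.float64(0.4138), np.float64(-0.0963), np.float64(174.5), np.float64(0.106))
[[124 131 140 141 142 138 139 143 139 137 137 134 165 229 228 227 229 230
  231]
 [130 141 145 143 141 112 117 136 139 139 138 144 221 230 231 229 224 225
  229]
 [123 154 148 143 122  49  48  81 112 133 137 192 224 225 225 228 225 226
  224]
 [134 143 142 139  77  37  36  38  54  87 127 216 220 223 223 228 226 223
  221]
 [137 137 136 119  42  38  41  78 137  84  78 128 191 221 228 229 229 223
  222]
 [139 140 135  73  41  42  42 179 224 207 146  88  82 129 188 220 227 222
  
[... 601 characters left out ...]
  68  70  70  72  76  81  81  75  75 172 198
  179]
 [140 139 140 134 116  86  69  66  70  70  70  71  73  75  72  89 194 186
  182]
 [139 141 141 137 139 134 118  86  70  71  69  70  69  70  71 156 185 175
  180]
 [139 139 139 137 137 136 138 133 109  82  69  69  68  68  76 185 178 172
  176]
 [139 139 135 134 134 136 138 136 134 129 111  82  69  68 118 184 172 171
  177]
 [138 141 137 134 132 133 136 134 137 137 138 131 107  86 178 176 169 168
  173]
 [140 139 139 136 134 133 136 134 134 137 139 135 129 131 183 174 171 171
  171]
 [139 136 138 139 138 138 136 136 139 138 136 130 126 154 177 177 175 178
  175]
 [129 139 139 141 140 139 140 146 138 137 135 128 133 167 171 174 177 179
  177]]
```

Run:
```python
from brick import *
s=pickle.load(open("side5.pkl","rb"))
k=10;x0,y0=190,292
c=cv2.resize(s["color"][y0:350,x0:262],None,fx=k,fy=k,interpolation=cv2.INTER_CUBIC)
for p,col in (((.5555,.4137,np.radians(172.2)),(0,0,255)),):
    h=(hull(s,*p)-[x0,y0]+.5)*k-.5; cv2.polylines(c,[h.astype(np.int32)],True,col,1)
cv2.imwrite("pics/b6.png",c)
```

```text
(no output)
```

View pics/b6.png

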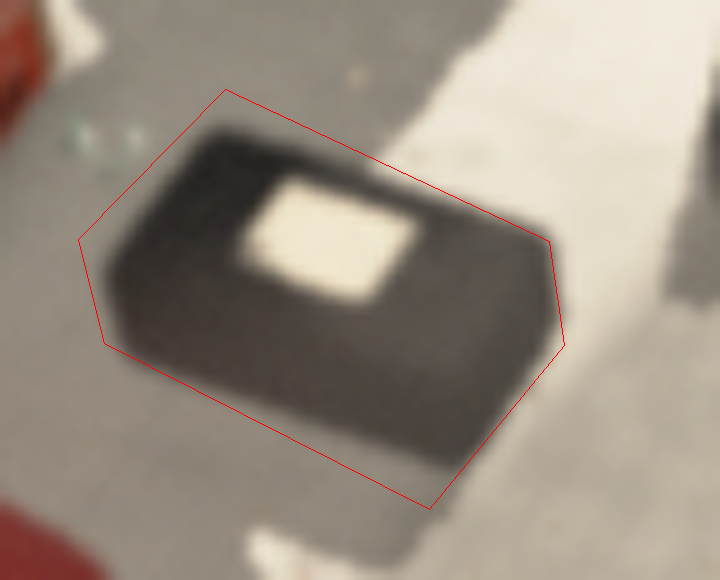

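The brick's edges are rounded (the silhouette sits inside the sharp box), so I'll refit with a filleted box.

```bash
cat >> brick.py <<'E'
_d=np.random.default_rng(0).normal(size=(60,3)); _d/=np.linalg.norm(_d,axis=1)[:,None]
FR=.006
def hull(s,x,y,a,z=0):
    c,sn=np.cos(a),np.sin(a)
    C=np.array([[i*(L/2-FR),j*(W/2-FR),Hh/2+k*(Hh/2-FR)] for i in(-1,1) for j in(-1,1) for k in(-1,1)])
    P=(C[:,None]+FR*_d[None]).reshape(-1,3)
    X=np.c_[x+c*P[:,0]-sn*P[:,1],y+sn*P[:,0]+c*P[:,1],z+P[:,2]]
    return cv2.convexHull(proj(s,X).astype(np.float32))
E
python3 - <<'E'
import brick; from brick import *
s=pickle.load(open("side5.pkl","rb"))
for fr in (.003,.006,.009,.012):
    brick.FR=fr; print(fr,bfit(s,(.55,.415),ths=(105,)))
brick.FR=.009
r=bfit(s,(.55,.415),ths=(105,))[0]
k=10;x0,y0=190,292
c=cv2.resize(s["color"][y0:350,x0:262],None,fx=k,fy=k,interpolation=cv2.INTER_CUBIC)
h=(brick.hull(s,*r[1:4])-[x0,y0]+.5)*k-.5; cv2.polylines(c,[h.astype(np.int32)],True,(0,0,255),1)
cv2.imwrite("pics/b7.png",c)
E
```

```text
0.003 [(105, np.float64(0.5551), np.float64(0.4142), np.float64(3.0489), np.float64(174.7), np.float64(0.089))]
0.006 [(105, np.float64(0.554), np.float64(0.4136), np.float64(3.1182), np.float64(178.7), np.float64(0.029))]
0.009 [(105, np.float64(0.554), np.float64(0.4141), np.float64(-0.0085), np.float64(179.5), np.float64(0.042))]
0.012 [(105, np.float64(0.5528), np.float64(0.4154), np.float64(0.0358), np.float64(2.1), np.float64(0.116))]
```

Run:
```python
from h import *; import pickle
s=pickle.load(open("side5.pkl","rb"))
for uv in ((195,299),(180,336),(203,350),(170,328)): print(uv,onz(s,uv,0).round(3),onz(s,uv,.06).round(3))
go(.554,.4138,.25,np.radians(89))
```

```text
(195, 299) [0.653 0.372 0.   ] [0.613 0.414 0.06 ]
(180, 336) [0.624 0.466 0.   ] [0.586 0.499 0.06 ]
(203, 350) [0.562 0.477 0.   ] [0.529 0.51  0.06 ]
(170, 328) [0.656 0.456 0.   ] [0.615 0.491 0.06 ]
shift [3.820e+00 4.263e+01 3.000e-02] turn [ 0.    -0.002 -0.045]
shift [3.820e+00 4.263e+01 3.000e-02] turn [-3.000e-03 -0.000e+00  3.096e+00]
```

Request:
{"fn": "move_arm", "kwargs": {
  "commands": [
    [0.8, 6, 0, 0, 0, 0, 0.6],
    [1.6, 12, 0, 0, 0, 0, 0.6],
    [2.4, 18, 0, 0, 0, -0.045, 0.6],
    [3.2, 24, 0, 0, 0, -0.045, 0.6],
    [3.8, 30, 0, 0, 0, -0.045, 0.6]
  ]
}}

```text
time: 8.68
position: [0.546, 0.2896, 0.2506]
tool_rot: [-0.028, -3.141, 0.001]
contact_force: [1.5, -0.8, 0.3]
opening: 0.0681
```

```bash
python3 -c "
from h import *
print(readout.state()['q'].round(3));go(.554,.4138,.034,np.radians(89))"
```

```text
[ 0.352  0.379  0.183  1.376 -0.     0.37 ]
shift [-0.6  12.45 21.65] turn [-0.    -0.001 -0.   ]
shift [-0.6  12.45 21.65] turn [-1.000e-03  1.000e-03  3.141e+00]
```

Request:
{"fn": "move_arm", "kwargs": {
  "commands": [
    [-0.6, 6, 0, 0, 0, 0, 0.6],
    [-0.6, 12.5, 0, 0, 0, 0, 0.6],
    [-0.6, 12.5, 5, 0, 0, 0, 0.6],
    [-0.6, 12.5, 10, 0, 0, 0, 0.6],
    [-0.6, 12.5, 14, 0, 0, 0, 0.6]
  ]
}}

```text
time: 9.3
position: [0.5539, 0.4124, 0.1081]
tool_rot: [-0.027, -3.139, 0.002]
contact_force: [-0.1, 0.1, -0.5]
opening: 0.0681
```

Run:
```python
from h import *
go(.554,.4138,.034,np.radians(89)); st=readout.state(); print(st["contact_force"])
s=cams.get_image("side"); k=7; x0,y0=190,262
c=cv2.resize(s["color"][y0:346,x0:275],None,fx=k,fy=k,interpolation=cv2.INTER_CUBIC); cv2.imwrite("pics/g8.png",c)
```

```text
shift [-0.03  0.15  7.41] turn [-0.002 -0.002  0.   ]
shift [-0.03  0.15  7.41] turn [ 4.000e-03 -2.000e-03 -3.141e+00]
[-0.05472388  0.11291774 -0.49364885]
```

View pics/g8.png

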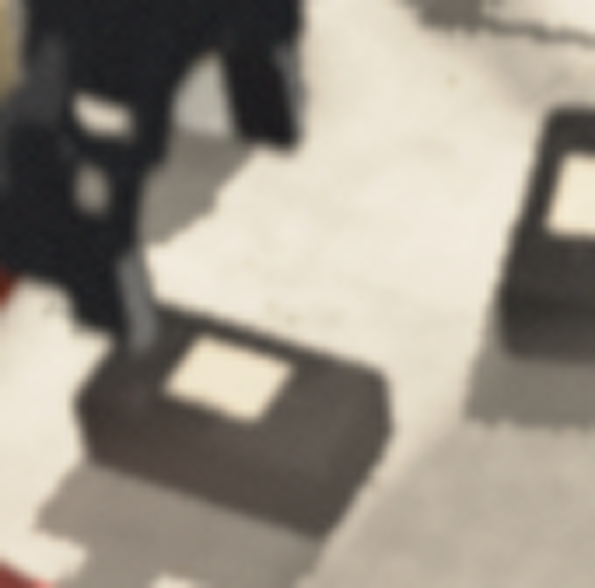

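The gripper is above the brick, with its fingers on either side of the 45 mm. Going down and closing.

Request:
{"fn": "move_arm", "kwargs": {
  "commands": [
    [0, 0.1, 2, 0, 0, 0, 0.6],
    [0, 0.1, 4, 0, 0, 0, 0.6],
    [0, 0.1, 6, 0, 0, 0, 0.6],
    [0, 0.1, 7.4, 0, 0, 0, 0.6],
    [0, 0.1, 7.4, 0, 0, 0, 0.6]
  ]
}}

```text
time: 9.98
position: [0.5545, 0.4132, 0.0364]
tool_rot: [-0.028, -3.14, 0.002]
contact_force: [-0.5, -0.9, -0.4]
opening: 0.0686
```

Request:
{"fn": "move_arm", "kwargs": {
  "commands": [
    [0, 0, 0, 0, 0, 0, 0.2],
    [0, 0, 0, 0, 0, 0, -0.2],
    [0, 0, 0, 0, 0, 0, -0.2],
    [0, 0, 0, 0, 0, 0, -0.2],
    [0, 0, 0, 0, 0, 0, -0.2]
  ],
  "grip_force": 40
}}

```text
time: 10.6
position: [0.5554, 0.4138, 0.0385]
tool_rot: [0.028, 3.14, 0.002]
contact_force: [-1.2, -0.9, 6.1]
opening: 0.0441
```

Run:
```python
import brick; from brick import *
st=readout.state(); print(st["contact_force"],st["position"],st["opening"])
s=cams.get_image("side"); R=Ro.from_rotvec(st["tool_rot"]).as_matrix(); print(np.degrees(np.arctan2(R[1,1],R[0,1])), R.round(3).tolist())
pickle.dump(s,open("side9.pkl","wb"))
```

```text
[-1.17817173 -0.89334522  6.08520866] [0.55541793 0.41384863 0.03854055] 0.04409160023945077
88.98047713384305 [[-1.0, 0.018, 0.002], [0.018, 1.0, 0.001], [-0.002, 0.001, -1.0]]
```

Request:
{"fn": "move_arm", "kwargs": {
  "commands": [
    [0, 0, -3, 0, 0, 0, -0.2],
    [0, 0, -8, 0, 0, 0, -0.2],
    [0, 0, -13, 0, 0, 0, -0.2],
    [0, 0, -17, 0, 0, 0, -0.2],
    [0, 0, -19, 0, 0, 0, -0.2]
  ]
}}

```text
time: 11.28
position: [0.5551, 0.4137, 0.2302]
tool_rot: [0.028, 3.139, 0.003]
contact_force: [-1.3, -0.1, -1.4]
opening: 0.0441
```

Run:
```python
import brick; from brick import *
st=readout.state(); z=st["position"][2]; print(st["contact_force"],st["position"],st["opening"])
s=cams.get_image("side"); pickle.dump(s,open("side10.pkl","wb"))
go(.468,-.008,.22,np.radians(-3.7)); print(st["q"].round(2))
```

```text
[-1.31039205 -0.09757786 -1.43202325] [0.55513569 0.41371452 0.23020239] 0.04408314283293269
shift [  8.   -42.34   1.05] turn [6.000e-03 1.000e-03 1.618e+00]
shift [  8.   -42.34   1.05] turn [-1.000e-03  6.000e-03 -1.524e+00]
[0.52 0.52 0.36 1.41 0.   0.54]
```

Request:
{"fn": "move_arm", "kwargs": {
  "commands": [
    [0.8, -5, 0, 0, 0, 0.08, -0.2],
    [1.6, -10, 0, 0, 0, 0.24, -0.2],
    [2.4, -15, 0, 0, 0, 0.42, -0.2],
    [3.2, -20, 0, 0, 0, 0.6, -0.2],
    [4, -24, 0, 0, 0, 0.78, -0.2]
  ]
}}

```text
time: 11.95
position: [0.5098, 0.1725, 0.2267]
tool_rot: [-1.229, -2.891, 0.001]
contact_force: [0.4, -0.4, -1.7]
opening: 0.0442
```

```bash
python3 -c "
from h import *
print(readout.state()['position']);go(.468,-.008,.22,np.radians(-3.7))"
```

```text
[0.50976788 0.17250735 0.22668942]
shift [-10.11 -15.53   0.68] turn [-0.001  0.     0.831]
shift [-10.11 -15.53   0.68] turn [-0.000e+00 -1.000e-03 -2.311e+00]
```

Request:
{"fn": "move_arm", "kwargs": {
  "commands": [
    [-2.5, -3.9, 0.7, 0, 0, 0.17, -0.2],
    [-5, -7.8, 0.7, 0, 0, 0.34, -0.2],
    [-7.5, -11.6, 0.7, 0, 0, 0.51, -0.2],
    [-10.1, -15.5, 0.7, 0, 0, 0.68, -0.2],
    [-10.1, -15.5, 0.7, 0, 0, 0.83, -0.2]
  ]
}}

```text
time: 12.58
position: [0.4693, -0.0087, 0.2198]
tool_rot: [-2.294, -2.147, 0.001]
contact_force: [-0.6, 1.8, -0.9]
opening: 0.0437
```

```bash
python3 -c "
from brick import *
st=readout.state();print(st['position'],st['q'].round(2));go(.468,-.008,.09,np.radians(-3.7));go(.468,-.008,.0705,np.radians(-3.7))
s=cams.get_image('side');pickle.dump(s,open('side11.pkl','wb'));print(np.round(fit(s,176),4))"
```

```text
[ 0.46929298 -0.00870997  0.21977742] [-0.2   0.14 -0.23  1.2  -0.    1.44]
shift [ 0.07 -0.12 12.98] turn [-0.001  0.    -0.002]
shift [ 0.07 -0.12 12.98] turn [1.00e-03 1.00e-03 3.14e+00]
shift [ 0.07 -0.12 14.93] turn [-0.001  0.    -0.002]
shift [ 0.07 -0.12 14.93] turn [1.00e-03 1.00e-03 3.14e+00]
[ 5.661000e-01 -1.210000e-02  1.762866e+02 -8.225350e+01]
```

Request:
{"fn": "move_arm", "kwargs": {
  "commands": [
    [0.1, -0.1, 4, 0, 0, 0, -0.2],
    [0.1, -0.1, 8, 0, 0, 0, -0.2],
    [0.1, -0.1, 11, 0, 0, 0, -0.2],
    [0.1, -0.1, 13, 0, 0, 0, -0.2],
    [0.1, -0.1, 13, 0, 0, 0, -0.2]
  ]
}}

```text
time: 13.25
position: [0.4681, -0.0046, 0.0889]
tool_rot: [-2.279, -2.158, 0.003]
contact_force: [-0.7, -0.2, -0.8]
opening: 0.044
```

Run:
```python
from brick import *
st=readout.state();P=st["position"];print(P,st["contact_force"])
s=cams.get_image('side');pickle.dump(s,open('side12.pkl','wb'))
k=8;x0,y0=290,140
c=cv2.resize(s["color"][y0:214,x0:370],None,fx=k,fy=k,interpolation=cv2.INTER_CUBIC)
D=lambda h,col: cv2.polylines(c,[((h-[x0,y0]+.5)*k-.5).astype(np.int32)],True,col,1)
D(hull(s,P[0],P[1]+.0014,np.radians(86.3),P[2]-.0385),(0,0,255))
a=np.radians(176.3); e=np.array([np.cos(a),np.sin(a)]); t=np.array([-e[1],e[0]]); n=np.array([.5661,-.0121])+.098*e
for L_,W_ in ((.095,.055),(.103,.063)):
  D(proj(s,[[*(n+i*W_/2*e+j*L_/2*t),.039] for i,j in((-1,-1),(-1,1),(1,1),(1,-1))])[:,None],(0,200,0))
cv2.imwrite("pics/p11.png",c)
```

```text
[ 0.46810457 -0.00463179  0.0888812 ] [-0.71140602 -0.1599245  -0.78708895]
```

View pics/p11.png

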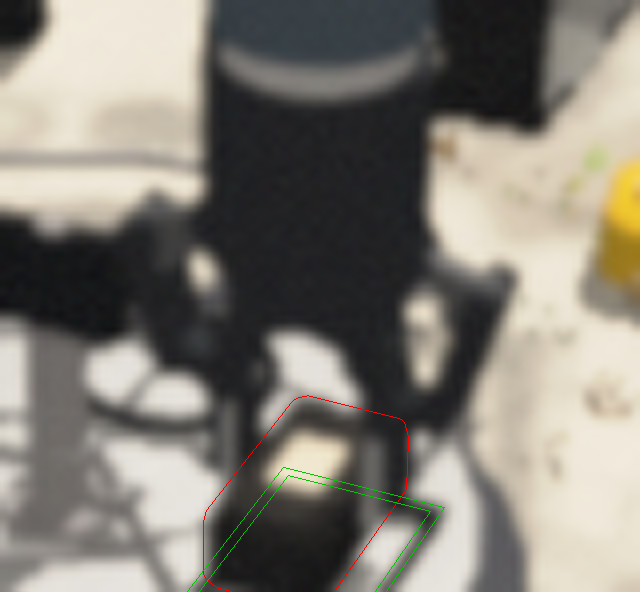

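Request:
{"fn": "move_arm", "kwargs": {
  "commands": [
    [0, 0, 0.4, 0, 0, 0, -0.2],
    [-0.2, 0, 0.7, 0, 0, 0, -0.2],
    [-0.2, 0, 0.7, 0, 0, 0, -0.2],
    [-0.2, 0, 0.7, 0, 0, 0, -0.2],
    [-0.2, 0, 0.7, 0, 0, 0, -0.2]
  ]
}}

```text
time: 13.92
position: [0.4692, -0.0072, 0.0834]
tool_rot: [2.284, 2.157, 0.0]
contact_force: [0.3, 0.6, -1.0]
opening: 0.0441
```

```bash
python3 -c "
from brick import *
st=readout.state();print(st['position'],st['contact_force'],st['joint_velocities'].round(3))
go(.4683,-.007,.0705,np.radians(-3.7))"
```

```text
[ 0.46922627 -0.00723151  0.08343774] [ 0.33430129  0.56994569 -1.01839225] [ 0.003 -0.     0.001  0.001 -0.    -0.   ]
shift [ 0.02 -0.09  1.29] turn [0.    0.    0.008]
shift [ 0.02 -0.09  1.29] turn [-0.     0.    -3.134]
```

Request:
{"fn": "move_arm", "kwargs": {
  "commands": [
    [0, -0.1, 0.3, 0, 0, 0, -0.2],
    [0, -0.1, 0.6, 0, 0, 0, -0.2],
    [0, -0.1, 0.9, 0, 0, 0, -0.2],
    [0, -0.1, 1.2, 0, 0, 0, -0.2],
    [0, -0.1, 1.2, 0, 0, 0, -0.2]
  ]
}}

```text
time: 14.55
position: [0.468, -0.0071, 0.071]
tool_rot: [-2.284, -2.157, 0.001]
contact_force: [0.0, 0.2, -1.6]
opening: 0.0446
```

Request:
{"fn": "move_arm", "kwargs": {
  "commands": [
    [0, 0, 0.1, 0, 0, 0, -0.2],
    [0, 0, 0.1, 0, 0, 0, 0.2],
    [0, 0, 0.1, 0, 0, 0, 0.5],
    [0, 0, 0.1, 0, 0, 0, 0.6],
    [0, 0, 0.1, 0, 0, 0, 0.6]
  ]
}}

```text
time: 15.18
position: [0.4682, -0.0071, 0.0703]
tool_rot: [2.284, 2.157, 0.0]
contact_force: [-0.3, -0.4, -0.0]
opening: 0.0684
```

Request:
{"fn": "move_arm", "kwargs": {
  "commands": [
    [0, 0, -1, 0, 0, 0, 0.6],
    [0, 0, -4, 0, 0, 0, 0.6],
    [0, 0, -9, 0, 0, 0, 0.6],
    [0, 0, -14, 0, 0, 0, 0.6],
    [0, 0, -18, 0, 0, 0, 0.6]
  ]
}}

```text
time: 15.8
position: [0.4681, -0.0071, 0.2532]
tool_rot: [2.283, 2.156, 0.002]
contact_force: [1.5, -0.3, -0.3]
opening: 0.0682
```

Run:
```python
from brick import *
st=readout.state();print(st["position"],st["contact_force"],st["opening"])
s=cams.get_image('side');pickle.dump(s,open('side13.pkl','wb'))
f=fit(s,176); print(np.round(f,4))
g=(.4683,-.0058)
for r in bfit(s,g,z=.031,ths=(50,60,70,80),r=30): print(r)
k=8;x0,y0=270,145
c=cv2.resize(s["color"][y0:219,x0:360],None,fx=k,fy=k,interpolation=cv2.INTER_CUBIC)
D=lambda h,col: cv2.polylines(c,[((h-[x0,y0]+.5)*k-.5).astype(np.int32)],True,col,1)
D(hull(s,*g,np.radians(86.3),.031),(0,0,255))
a=np.radians(176.3); e=np.array([np.cos(a),np.sin(a)]); t=np.array([-e[1],e[0]]); n=np.array([.5661,-.0121])+.098*e
D(proj(s,[[*(n+i*.055/2*e+j*.095/2*t),.039] for i,j in((-1,-1),(-1,1),(1,1),(1,-1))])[:,None],(0,200,0))
cv2.imwrite("pics/p12.png",c)
go(.5663,-.0135,.22,np.radians(86.3))
```

```text
[ 0.46809705 -0.00711828  0.2531643 ] [ 1.52134964 -0.26423616 -0.34674862] 0.06822105436616786
[ 5.656000e-01 -1.530000e-02  1.786727e+02 -3.829640e+01]
(50, np.float64(0.4665), np.float64(0.0019), np.float64(1.6239), np.float64(93.0), np.float64(0.363))
(60, np.float64(0.4659), np.float64(0.0024), np.float64(4.7109), np.float64(89.9), np.float64(0.206))
(70, np.float64(0.4659), np.float64(0.0028), np.float64(4.7025), np.float64(89.4), np.float64(0.135))
(80, np.float64(0.4632), np.float64(0.0022), np.float64(1.4697), np.float64(84.2), np.float64(0.077))
shift [-0.06  9.68  3.85] turn [ 0.006  0.007 -1.563]
shift [-0.06  9.68  3.85] turn [ 0.007 -0.006  1.578]
```

View pics/p12.png

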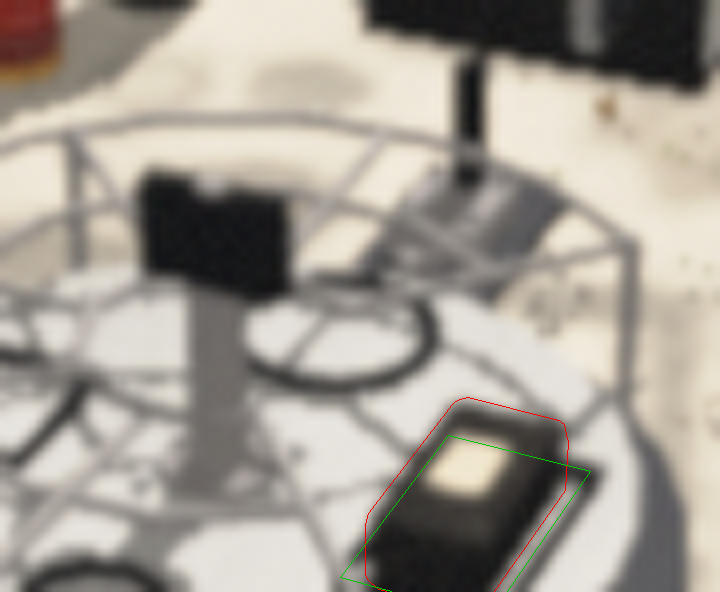

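The brick appears to lie in the nest about where predicted. My picture quota is used up, so I'll check numerically: the white label's position against a rigid transfer from pick to place.

```bash
cat > label.py <<'E'
from brick import *
def label(s,guess,z,r=22,K=6):
    g=cv2.cvtColor(s["color"],cv2.COLOR_BGR2GRAY); u,v=proj(s,[*guess,z])[0].round().astype(int)
    sub=cv2.resize(g[v-r:v+r,u-r:u+r],None,fx=K,fy=K,interpolation=cv2.INTER_CUBIC)
    n,lab,st,ce=cv2.connectedComponentsWithStats((sub>145).astype(np.uint8))
    i=[j for j in range(1,n) if st[j,4]<.2*(2*r*K)**2 and st[j,4]>200 and st[j,0]>0 and st[j,1]>0 and st[j,0]+st[j,2]<2*r*K and st[j,1]+st[j,3]<2*r*K]
    out=[]
    for j in i:
        uv=(ce[j]+.5)/K-.5+[u-r,v-r]
        cn=cv2.findContours((lab==j).astype(np.uint8),0,1)[0][0].reshape(-1,2); W=np.array([onz(s,(c+.5)/K-.5+[u-r,v-r],z)[:2] for c in cn])
        b=cv2.minAreaRect((W*1e4).astype(np.float32)); out.append((onz(s,uv,z)[:2].round(4),np.round(np.array(b[1])/10,1),round(b[2],1),uv.round(1),st[j,4]))
    return out
E
python3 - <<'E'
from label import *
a=pickle.load(open("side5.pkl","rb")); b=pickle.load(open("side13.pkl","rb"))
A=label(a,(.554,.4138),.033); print(A)
for z in (.060,.064,.068,.072): print(z,label(b,(.468,-.006),z))
def rel(P,yaw,X): c,s=np.cos(yaw),np.sin(yaw); return np.array([[c,s],[-s,c]])@(X-np.array(P))
r=rel((.554,.4136),np.radians(178.7),A[0][0]); print("label in brick",r)
l=rel((.5552,.4137),np.radians(89.0),A[0][0]); c,s_=np.cos(np.radians(-3.7)),np.sin(np.radians(-3.7))
print("pred label", np.array([.4681,-.0071])+np.array([[c,-s_],[s_,c]])@l)
E
```

```text
[(array([0.6044, 0.4036]), array([ 6.4, 10.6]), 42.0, array([203.3, 305.4]), np.int32(364)), (array([0.5525, 0.4128]), array([31.9, 22.6]), 0.2, array([222.4, 315.7]), np.int32(4554))]
0.06 [(array([ 0.4706, -0.0106]), array([34.3, 22.3]), 87.6, array([328. , 202.7]), np.int32(1835)), (array([0.4342, 0.0182]), array([62.8,  4.8]), 87.4, array([337.3, 211.1]), np.int32(629))]
0.064 [(array([ 0.4688, -0.0051]), array([34.1, 22.2]), 87.6, array([328. , 202.7]), np.int32(1835)), (array([0.4327, 0.0235]), array([62.4,  4.8]), 87.4, array([337.3, 211.1]), np.int32(629))]
0.068 [(array([4.67e-01, 3.00e-04]), array([33.9, 22.1]), 87.6, array([328. , 202.7]), np.int32(1835)), (array([0.4311, 0.0288]), array([62. ,  4.8]), 87.4, array([337.3, 211.1]), np.int32(629))]
0.072 [(array([0.4652, 0.0058]), array([33.7, 21.9]), 87.6, array([328. , 202.7]), np.int32(1835)), (array([0.4295, 0.0341]), array([61.6,  4.7]), 87.4, array([337.3, 211.1]), np.int32(629))]
label in brick [-0.0506139   0.00885398]
pred label [ 0.45569357 -0.05576961]
```

The label matches the flat-in-nest prediction to within 1.5 mm (observed (0.4688,-0.0051), nest centre (0.4683,-0.0058)), so the brick is seated. Back to the bar.

Request:
{"fn": "move_arm", "kwargs": {
  "commands": [
    [0, 2.4, 0, 0, 0, -0.18, 1],
    [0, 4.8, 0, 0, 0, -0.36, 1],
    [0, 7.2, 0, 0, 0, -0.54, 1],
    [0, 9.7, 0, 0, 0, -0.72, 1],
    [0, 9.7, 0, 0, 0, -0.9, 1]
  ]
}}

```text
time: 16.48
position: [0.5662, -0.0128, 0.25]
tool_rot: [-1.109, -2.939, 0.0]
contact_force: [-0.8, -0.2, -1.0]
opening: 0.0855
```

Request:
{"fn": "move_arm", "kwargs": {
  "commands": [
    [0, 0, 1, 0, 0, -0.18, 1],
    [0, 0, 2, 0, 0, -0.36, 1],
    [0, 0, 3, 0, 0, -0.54, 1],
    [0, 0, 3, 0, 0, -0.66, 1],
    [0, 0, 3, 0, 0, -0.66, 1]
  ]
}}

```text
time: 17.1
position: [0.5649, -0.0126, 0.2206]
tool_rot: [0.108, 3.14, -0.0]
contact_force: [0.5, -0.3, 1.0]
opening: 0.0853
```

```bash
python3 -c "
from h import *
print(readout.state()['q'].round(2),readout.state()['position']);go(.5663,-.0138,.138,np.radians(86.3))"
```

```text
[-0.17  0.3  -0.02  1.26 -0.   -0.1 ] [ 0.56491101 -0.01262608  0.22061427]
shift [-0.15 -0.11  8.26] turn [-0.     0.    -0.004]
shift [-0.15 -0.11  8.26] turn [0.    0.    3.138]
```

Request:
{"fn": "move_arm", "kwargs": {
  "commands": [
    [-0.1, -0.1, 3, 0, 0, 0, 1],
    [-0.1, -0.1, 6, 0, 0, 0, 1],
    [-0.1, -0.1, 8, 0, 0, 0, 1],
    [-0.1, -0.1, 8, 0, 0, 0, 0.4],
    [-0.1, -0.1, 8, 0, 0, 0, -0.2]
  ],
  "grip_force": 30
}}

```text
time: 17.73
position: [0.5664, -0.0138, 0.1413]
tool_rot: [0.108, 3.138, -0.0]
contact_force: [-0.2, -0.5, 1.2]
opening: 0.0516
```

Request:
{"fn": "move_arm", "kwargs": {
  "commands": [
    [0, 0, 0, 0, 0, 0, -0.8],
    [0, 0, 0, 0, 0, 0, -0.8],
    [0, 0, 0, 0, 0, 0, -0.8],
    [0, 0, -0.2, 0, 0, 0, -0.8],
    [0, 0, -0.2, 0, 0, 0, -0.8]
  ]
}}

```text
time: 18.35
position: [0.5662, -0.014, 0.1413]
tool_rot: [-0.107, -3.139, 0.0]
contact_force: [4.5, -2.8, -10.7]
opening: 0.0158
```

```bash
python3 nestfit.py 176; python3 -c "
from label import *
print(label(pickle.load(open('sideN.pkl','rb')),(.468,-.006),.064))"
```

```text
pos [ 0.5662 -0.014   0.1413] jaw 86.09363265997507 [  4.5  -2.8 -10.7] [-0.52 -1.1  -0.02]
nest [ 5.656000e-01 -1.520000e-02  1.789201e+02 -3.920550e+01]
[(array([ 0.4688, -0.0048]), array([34.3, 22.5]), 86.7, array([328. , 202.8]), np.int32(1872)), (array([0.4327, 0.0245]), array([63.5,  5.2]), 87.6, array([337.2, 211.3]), np.int32(712))]
```

Request:
{"fn": "move_arm", "kwargs": {
  "commands": [
    [0, 0, 0.1, 0, 0, 0.05, -0.8],
    [0, 0, 0.1, 0, 0, 0.14, -0.8],
    [0, 0, 0.1, 0, 0, 0.25, -0.8],
    [0, 0, 0.1, 0, 0, 0.37, -0.8],
    [0, 0, 0.1, 0, 0, 0.5, -0.8]
  ]
}}

```text
time: 19.02
position: [0.5661, -0.0143, 0.1412]
tool_rot: [0.887, 3.013, -0.001]
contact_force: [1.3, -4.7, -1.4]
opening: 0.0153
```

Request:
{"fn": "move_arm", "kwargs": {
  "commands": [
    [0, 0, 0, 0, 0, 0.12, -0.8],
    [0, 0, 0, 0, 0, 0.24, -0.8],
    [0, 0, 0, 0, 0, 0.36, -0.8],
    [0, 0, 0, 0, 0, 0.48, -0.8],
    [0, 0, 0, 0, 0, 0.6, -0.8]
  ]
}}

```text
time: 19.65
position: [0.5659, -0.0145, 0.1412]
tool_rot: [1.738, 2.617, -0.002]
contact_force: [-1.3, -5.8, -0.1]
opening: 0.0157
```

Request:
{"fn": "move_arm", "kwargs": {
  "commands": [
    [0, 0, 0, 0, 0, 0.12, -0.8],
    [0, 0, 0, 0, 0, 0.24, -0.8],
    [0, 0, 0, 0, 0, 0.35, -0.8],
    [0, 0, 0, 0, 0, 0.43, -0.8],
    [0, 0, 0, 0, 0, 0.47, -0.8]
  ]
}}

```text
time: 20.27
position: [0.5656, -0.0145, 0.1412]
tool_rot: [2.297, 2.142, -0.003]
contact_force: [-2.4, -5.9, -0.1]
opening: 0.0158
```

Run:
```python
from label import *
st=readout.state(); R=Ro.from_rotvec(st["tool_rot"]).as_matrix(); print(st["position"],st["contact_force"],st["opening"],"jaw",np.degrees(np.arctan2(R[1,1],R[0,1])))
s=cams.get_image("side"); pickle.dump(s,open("side14.pkl","wb"))
n=np.array([.566,-.013])+.098*np.array([np.cos(np.radians(86.4)),np.sin(np.radians(86.4))]); print("expected",n)
for r in label(s,n,.064,r=24): print(r)
print([(np.round(d["location"],3).tolist(),round(d["score"],2)) for d in cams.search_frame(s,"bolt_grip")],[(np.round(d["location"],3).tolist(),round(d["score"],2)) for d in cams.search_frame(s,"brick_center")])
```

```text
[ 0.56558013 -0.01453895  0.14120816] [-2.4164042  -5.88526786 -0.1408332 ] 0.015779565045868544 jaw -3.9915967567995434
expected [0.57215347 0.08480662]
(array([0.5742, 0.0354]), array([31. , 55.6]), 0.2, array([287.1, 202.8]), np.int32(3402))
(array([0.5376, 0.031 ]), array([13.4,  9.3]), 80.9, array([300. , 204.6]), np.int32(288))
(array([0.5154, 0.1338]), array([ 6. , 12.5]), 14.2, array([292.6, 228.3]), np.int32(213))
[] [([0.482, 0.325, 0.03], 0.9), ([0.567, 0.098, 0.064], 0.56)]
```

Run:
```python
from label import *
s=pickle.load(open("side.pkl","rb"))
for uv in ((316,148),(358,156),(317,152)): print(uv,onz(s,uv,0).round(3))
# handle: dark columns near predicted position
g=cv2.cvtColor(s["color"],cv2.COLOR_BGR2GRAY)
print("pred",proj(s,[[.549,-.245,.084],[.549,-.245,.062],[.549,-.245,.04]]).round(1))
print(g[148:172,320:340])
```

```text
(316, 148) [ 0.66  -0.423 -0.   ]
(358, 156) [ 0.493 -0.418  0.   ]
(317, 152) [ 0.645 -0.393 -0.   ]
pred [[328.9 153.5]
 [328.7 159.5]
 [328.6 165.3]]
[[ 39  32  30  30  27  27  23  26  26  26  25  26  26  21  25  25  25  23
   26  25]
 [ 97  87  84  75  56  38  31  28  30  27  27  24  24  22  25  27  27  23
   25  21]
 [169 163 158 146 117  96  87  76  65  45  31  30  28  30  27  24  25  22
   27  27]
 [210 206 204 196 180 169 155 130 105  71  57  74  84  80  60  38  30  28
   32  28]
 [224 223 222 220 216 207 177 127  93  65  79 133 156 151 120  95  88  86
   80  57]
 [230 230 228 229 227 219 167  98  56  44  87 158 193 196 178 162 162 162
  152 119]
 [232 232 231 231 231 221 158  78  36  34  92 173 215 221 213 194 199 205
  197 180]
 [232 233 232 233 233 222 156  75  30  35 104 193 225 230 226 220 222 224
  221 215]
 [232 232 233 233 233 223 158  75  29  33 112 202 230 234 233 231 231 231
  230 228]
 [232 232 233 234 234 224 158  78  30  36 115 207 231 234 233 232 231 232
  232 232]
 [232 233 234 233 234 224 159  74  32  34 115 206 230 233 233 233 232 233
  233 232]
 [232 233 23
[... 393 characters left out ...]
 233 233
  233 232]
 [232 232 230 219 206 189 144 105 106 110 124 174 207 221 227 232 233 233
  234 232]
 [235 233 228 209 187 181 132  81  72  80 103 135 160 180 200 217 225 229
  230 229]
 [233 229 217 182 155 152 108  56  39  51  86 125 135 138 152 168 185 205
  215 213]
 [229 219 201 178 160 143  99  55  38  53  99 133 132 130 125 124 132 151
  174 191]
 [211 197 187 175 150 128  97  76  68  87 134 158 154 145 124 104 102 112
  131 157]
 [186 179 175 154 132 112 101  96  98 122 162 175 165 143 114  98  93  94
  101 119]
 [156 155 148 128 114 106 101 104 120 151 174 173 152 122 104  94  90  91
   91  93]
 [139 140 131 116 108 104 103 112 132 155 168 154 128 107  99  94  90  90
   85  93]]
```

Request:
{"fn": "move_arm", "kwargs": {
  "commands": [
    [0, 0, 0, 0, 0, 0, -0.6],
    [0, 0, 0, 0, 0, 0, 0],
    [0, 0, 0, 0, 0, 0, 0.4],
    [0, 0, -1, 0, 0, 0, 0.6],
    [0, 0, -4, 0, 0, 0, 0.6]
  ]
}}

```text
time: 21.05
position: [0.5653, -0.0136, 0.1811]
tool_rot: [-2.293, -2.144, 0.002]
contact_force: [0.7, 0.5, -0.2]
opening: 0.0683
```

Request:
{"fn": "move_arm", "kwargs": {
  "commands": [
    [0, 0, -3, 0, 0, 0, 0.2],
    [0, 0, -6, 0, 0, 0, 0.2],
    [0, 0, -6, 0, 0, 0, 0.2],
    [0, 0, -6, 0, 0, 0, 0.2],
    [0, 0, -6, 0, 0, 0, 0.2]
  ]
}}

```text
time: 21.68
position: [0.5655, -0.0136, 0.2404]
tool_rot: [-2.294, -2.145, 0.002]
contact_force: [0.4, 0.0, 1.0]
opening: 0.0516
```

Run:
```python
from label import *
s=pickle.load(open("side.pkl","rb"))
a=np.radians(-93.5)
for r in np.arange(.20,.26,.005):
    P=[.566+r*np.cos(a),-.0133+r*np.sin(a)]
    print(round(r,3),np.round(P,3),proj(s,[[*P,.084],[*P,.062],[*P,.04]]).round(1).tolist())
s=cams.get_image("side"); g=cv2.cvtColor(s["color"],cv2.COLOR_BGR2GRAY); print(g[150:164:2,320:336])
for h in ("bolt_grip","index_bolt"): print([(np.round(d["location"],3).tolist(),round(d["score"],2)) for d in cams.search_frame(s,h)])
print(label(s,(.572,.085),.064,r=24)); print(g[186:214:2,262:300:2])
pickle.dump(s,open("side15.pkl","wb"))
```

```text
0.2 [ 0.554 -0.213] [[324.2, 157.7], [324.1, 163.7], [324.0, 169.6]]
0.205 [ 0.553 -0.218] [[324.8, 157.0], [324.7, 163.0], [324.6, 168.9]]
0.21 [ 0.553 -0.223] [[325.4, 156.3], [325.3, 162.3], [325.2, 168.2]]
0.215 [ 0.553 -0.228] [[326.0, 155.6], [325.9, 161.6], [325.8, 167.5]]
0.22 [ 0.553 -0.233] [[326.6, 155.0], [326.5, 161.0], [326.4, 166.8]]
0.225 [ 0.552 -0.238] [[327.2, 154.3], [327.1, 160.3], [327.0, 166.2]]
0.23 [ 0.552 -0.243] [[327.8, 153.7], [327.7, 159.6], [327.5, 165.5]]
0.235 [ 0.552 -0.248] [[328.4, 153.0], [328.3, 159.0], [328.1, 164.8]]
0.24 [ 0.551 -0.253] [[329.0, 152.4], [328.8, 158.3], [328.7, 164.1]]
0.245 [ 0.551 -0.258] [[329.6, 151.7], [329.4, 157.7], [329.3, 163.5]]
0.25 [ 0.551 -0.263] [[330.1, 151.1], [330.0, 157.0], [329.8, 162.8]]
0.255 [ 0.55  -0.268] [[330.7, 150.5], [330.6, 156.4], [330.4, 162.2]]
[[173 166 161 149 119  97  87  76  64  47  32  33  33  32  27  27]
 [227 226 225 223 219 211 178 131  95  65  81 135 160 153 122  96]
 [234 234 234 234 234 224 161  81  35  36  94 177 217 223 216 197]
 [234 234 235 236 236 226 160  76  30  33 114 208 232 
[... 961 characters left out ...]
 111 195 186 225 209 149 128 146 169 140 134
  133]
 [156 149 145 158 147 102  84 187 221 158 211 197 143 200 207 178 120 113
  112]
 [123 133 139  95  93 136 190 227 228 183 164 155 201 229 214 147 114 111
  108]
 [211 198 165 143 189 223 227 228 228 212 176 175 180 191 180 149 114 109
  109]
 [188 218 213 185 164 201 219 222 205 185 194 207 194 190 140 117 105 108
  125]
 [201 178 163 167 128 111 133 163 173 178 216 223 196 196 167 114 109 110
  136]
 [228 225 211 121  63  63 114 166 120 102 125 149 164 188 169 151 148 145
  141]
 [226 221 138  66  62 110 169 186 154 107  87  97  97 101 114 121 133 179
  184]
 [223 153  69  62 109 166 181 223 167 156 168 209 130  66  66  72 102 192
  228]]
```

Request:
{"fn": "move_arm", "kwargs": {
  "commands": [
    [-5.3, 0, 0, 0, 0, 0, -1],
    [-10.6, 0.1, 0, 0, 0, 0, -1],
    [-15.9, 0.2, 0, 0, 0, 0, -1],
    [-21.2, 0.3, 0, 0, 0, 0, -1],
    [-26.6, 0.4, 0, 0, 0, 0, -1]
  ]
}}

```text
time: 22.45
position: [0.5518, -0.281, 0.241]
tool_rot: [-2.294, -2.146, -0.0]
contact_force: [0.9, 0.3, 0.6]
opening: -0.0001
```

Run:
```python
from label import *
print(readout.state()["q"].round(2)); go(.5500,-.279,.072,np.radians(-3.5))
s=pickle.load(open("side15.pkl","rb")); g=cv2.cvtColor(s["color"],cv2.COLOR_BGR2GRAY)
c=np.array([.572,.085]); print(proj(s,[[*c,.064],[*c,.031],[.567,.098,.064]]).round(1))
h=hull(s,*c,np.radians(-4),.031).reshape(-1,2); print(h.min(0),h.max(0))
print(g[204:238:2,246:300:3])
for r in bfit(s,c,z=.031,ths=(70,80,90),r=30): print(r)
```

```text
[-0.61  0.38  0.17  1.35  0.    1.03]
shift [ 0.19 -0.19 16.9 ] turn [-0.    -0.    -0.006]
shift [ 0.19 -0.19 16.9 ] turn [-0.     0.     3.136]
[[280.3 212.9]
 [280.9 222.7]
 [280.  216. ]]
[263.1219  205.96405] [297.85428 229.94754]
[[221 224 220 140 159 180 218 202 164 214 222 195 194 204 190 131 105 109]
 [220 226 211 192 222 203 178 164 128 122 163 168 216 221 196 128 109 120]
 [174 218 177 223 227 228 225 178  63  76 166 102 125 158 188 157 148 143]
 [183 145 167 226 226 226 221  92  62 148 186 122  87 104 101 117 133 186]
 [220 164 133 225 227 227 153  62 109 166 223 147 168 187  66  69 102 220]
 [201 176 138 164 215 225  67  67 165 106 155 168 222 132  59  60  54 186]
 [145 202 168 177 133 162  59 142 119  47  47  79 124  64  60  58  44 157]
 [ 99 219 155 217 149 116  98 131  62  30  32  41  51  54  57  55  34  60]
 [ 68 166 138 206 199  84  62  91  99  89  74  57  52  48  53  44  33  80]
 [ 56 103 138 224 199  36  44  35  60  83  95 100 103 100 113 124 121 141]
 [ 52  63 125 176 205  74  40  34  31  40  39  41  52  65  79  92 119 109]
 [ 54  53  88 131 171 128 111 134  53  35  39  43  34  27  30  37 119  68]
 [ 57  50  57 103 131 135 122 175 120  95  54  32  41  48  43 122 126 117]
 [ 64  52  53  64 109 125 113 133 133 130 121 105  62  34  48 153  85 136]
 [ 72  62  53  54  63 108 106 144 151 169 155 133 126 107  75  54 173 169]
 [ 80  54  53  54  53 105 106 110 132 172 211 195 173 141 128 127 211 191]
 [110  63  54  53  53 102 106 105  84  93 133 152 180 154 134 131 141 171]]
(70, np.float64(0.5703), np.float64(0.0758), np.float64(2.6167), np.float64(149.9), np.float64(0.642))
(80, np.float64(0.5693), np.float64(0.0603), np.float64(0.4301), np.float64(24.6), np.float64(0.6))
(90, np.float64(0.5685), np.float64(0.0613), np.float64(0.4017), np.float64(23.0), np.float64(0.541))
```

The brick's silhouette bounds match the expected pose at the pointer. Lowering the closed fingers behind the bolt handle.

Request:
{"fn": "move_arm", "kwargs": {
  "commands": [
    [0.2, -0.1, 4, 0, 0, 0, -1],
    [0.2, -0.2, 8, 0, 0, 0, -1],
    [0.2, -0.2, 12, 0, 0, 0, -1],
    [0.2, -0.2, 15.5, 0, 0, 0, -1],
    [0.2, -0.2, 16.9, 0, 0, 0, -1]
  ]
}}

```text
time: 23.08
position: [0.5493, -0.2767, 0.07]
tool_rot: [-2.292, -2.143, 0.001]
contact_force: [0.3, 0.5, 1.1]
opening: -0.0003
```

Request:
{"fn": "move_arm", "kwargs": {
  "commands": [
    [0.3, 0, 0, 0, 0, 0, -1],
    [0.6, 0, 0, 0, 0, 0, -1],
    [0.9, 0, 0, 0, 0, 0, -1],
    [1.2, 0, 0, 0, 0, 0, -1],
    [1.5, 0, 0, 0, 0, 0, -1]
  ]
}}

```text
time: 23.7
position: [0.5515, -0.2623, 0.0729]
tool_rot: [2.294, 2.145, 0.0]
contact_force: [1.4, -1.4, 1.2]
opening: -0.0003
```

Request:
{"fn": "move_arm", "kwargs": {
  "commands": [
    [0.3, 0, 0, 0, 0, 0, -1],
    [0.6, 0, 0, 0, 0, 0, -1],
    [0.9, 0, 0, 0, 0, 0, -1],
    [1.2, 0, 0, 0, 0, 0, -1],
    [1.5, 0, 0, 0, 0, 0, -1]
  ]
}}

```text
time: 24.32
position: [0.5522, -0.2471, 0.0722]
tool_rot: [-2.294, -2.146, 0.0]
contact_force: [-0.8, -1.1, 0.5]
opening: -0.0003
```

```bash
cat > bolt.py <<'E'
from label import *
st=readout.state(); print(st["position"].round(4),st["contact_force"].round(1))
s=cams.get_image("side"); pickle.dump(s,open("sideB.pkl","wb")); g=cv2.cvtColor(s["color"],cv2.COLOR_BGR2GRAY).astype(float)
print(g[150:178:2,314:336].astype(int))
E
python3 bolt.py
```

```text
[ 0.5522 -0.2471  0.0722] [-0.8 -1.1  0.5]
[[228 224 219 207 171 135 118 106  82  52  36  34  34  38  35  35  35  35
   37  40  43  41]
 [228 230 231 230 229 226 225 222 202 149  88  47  42  38  37  35  35  35
   38  44  44  54]
 [210 217 223 229 232 235 235 234 229 196 123  68  58  56  63  56  41  39
   96 168 185 173]
 [199 207 219 227 233 235 235 235 230 201 125  56  35  41  60  60  47  44
  117 210 233 234]
 [217 223 229 233 233 234 235 235 231 196 119  51  26  33  56  55  44  48
  124 211 234 236]
 [162 167 176 183 182 190 209 219 218 175 105  49  30  36  56  53  48  82
  158 221 235 236]
 [215 192 151 134 158 171 169 166 156 131 106  92  78  69  74  90 137 195
  227 236 237 237]
 [204 164 164 203 229 235 234 235 227 176 107  71  73  91 114 138 167 192
  214 225 231 235]
 [152 184 220 234 238 238 237 233 216 153  80  36  29  58 108 137 138 133
  139 149 158 174]
 [204 228 235 238 237 232 216 201 177 128  69  33  27  64 120 153 162 162
  154 151 127 107]
 [165 178 193 208 210 181 145 134 120  92  59  35  36  67 126 168 183 178
  156 127 107  97]
 [208 195 185 159 133 118 114 128 138 130 112  97  95 105 126 143 151 133
  112 105  99  95]
 [233 226 199 153 119 109 107 109 118 129 138 140 136 137 139 131 118 106
   96  92  93  91]
 [210 161 117  98  98 104 105 105 104 104 108 116 129 137 139 133 119 103
   95 102 100 100]]
```

Request:
{"fn": "move_arm", "kwargs": {
  "commands": [
    [0.2, 0, 0, 0, 0, 0, -1],
    [0.4, 0, 0, 0, 0, 0, -1],
    [0.6, 0, 0, 0, 0, 0, -1],
    [0.8, 0, 0, 0, 0, 0, -1],
    [0.8, 0, 0, 0, 0, 0, -1]
  ]
}}

```text
time: 25.0
position: [0.5526, -0.2404, 0.0723]
tool_rot: [2.294, 2.144, -0.003]
contact_force: [-1.8, -7.6, 0.0]
opening: -0.0001
```

Request:
{"fn": "move_arm", "kwargs": {
  "commands": [
    [0.1, 0, 0, 0, 0, 0, -1],
    [0.2, 0, 0, 0, 0, 0, -1],
    [0.3, 0, 0, 0, 0, 0, -1],
    [0.4, 0, 0, 0, 0, 0, -1],
    [0.4, 0, 0, 0, 0, 0, -1]
  ]
}}

```text
time: 25.62
position: [0.5527, -0.2401, 0.0725]
tool_rot: [2.294, 2.138, -0.011]
contact_force: [-5.4, -24.8, -3.4]
opening: 0.0002
```

Request:
{"fn": "move_arm", "kwargs": {
  "commands": [
    [0.1, 0, 0, 0, 0, 0, -1],
    [0.2, 0, 0, 0, 0, 0, -1],
    [0.3, 0, 0, 0, 0, 0, -1],
    [0.4, 0, 0, 0, 0, 0, -1],
    [0.4, 0, 0, 0, 0, 0, -1]
  ]
}}

```text
time: 26.25
position: [0.5527, -0.2398, 0.0727]
tool_rot: [2.294, 2.132, -0.019]
contact_force: [-8.1, -42.6, -7.7]
opening: 0.0
```

Request:
{"fn": "move_arm", "kwargs": {
  "commands": [
    [-0.8, 0, 0, 0, 0, 0, -1],
    [-1.6, 0, 0, 0, 0, 0, -1],
    [-2.6, 0, 0, 0, 0, 0, -1],
    [-2.6, 0, -6, 0, 0, 0, -1],
    [-2.6, 0, -12, 0, 0, 0, -1]
  ]
}}

```text
time: 26.88
position: [0.5513, -0.2571, 0.1932]
tool_rot: [-2.293, -2.145, 0.0]
contact_force: [1.1, -0.8, -0.5]
opening: 0.0001
```

```bash
cat > hand.py <<'E'
from label import *
def col(s,rows):
    g=cv2.cvtColor(s["color"],cv2.COLOR_BGR2GRAY).astype(float); o=[]
    for r in rows:
        l=g[r,314:336]; b=min(l.max(),235); w=np.clip(b-l,0,None); w[w<35]=0
        k=np.argmax(w); lo,hi=max(k-4,0),k+5; o.append(314+(np.arange(lo,min(hi,22))*w[lo:hi]).sum()/w[lo:hi].sum())
    return np.round(o,2)
E
python3 - <<'E'
from hand import *
print(readout.state()["position"])
a=pickle.load(open("side.pkl","rb")); s=cams.get_image("side"); pickle.dump(s,open("side16.pkl","wb"))
print("before",col(a,range(154,161)),"after",col(s,range(154,170)))
g=cv2.cvtColor(s["color"],cv2.COLOR_BGR2GRAY); print(g[150:180,314:334])
an=np.radians(-93.5)
for z in (.05,.062,.075):
  for r in (.200,.205,.21,.215,.234): print(z,r,proj(s,[[.566+r*np.cos(an),-.0133+r*np.sin(an),z]]).round(2))
E
```

```text
[ 0.55129266 -0.25705602  0.19322249]
before [328.43 328.33 328.18 328.17 328.17 328.17 328.17] after [335.   325.   325.   325.   325.   324.87 324.83 324.67 324.55 324.96
 325.47 325.44 325.56 325.64 325.33 325.03]
[[229 223 220 213 204 185 173 168 163 150 120  99  91  90  82  60  39  33
   33  31]
 [231 231 230 228 223 219 214 212 208 201 186 175 173 168 156 123  99  92
   90  83]
 [229 231 231 232 230 229 228 227 226 223 221 218 217 213 204 186 175 170
  167 154]
 [221 225 229 231 232 233 233 233 232 232 231 231 230 228 226 221 218 214
  210 203]
 [211 217 224 228 233 236 236 235 234 233 231 229 231 233 234 232 231 230
  229 226]
 [201 209 219 227 233 236 236 235 233 226 204 195 208 224 234 235 236 235
  235 234]
 [200 207 219 228 232 235 235 234 226 189 138 122 142 187 226 235 237 237
  237 236]
 [209 216 225 231 233 235 235 232 213 145  80  60  81 146 219 235 237 237
  238 237]
 [221 224 229 233 233 235 235 232 203 128  56  32  54 130 214 235 238 237
  237 237]
 [216 216 223 225 226 228 232 229 198 125  56  25  47 127 215 234 236 237
  236 237]
 [176 173 178 182 182 192 208 210
[... 1403 characters left out ...]
 97 101]
 [182 137 104  95 100 105 105 108 121 133 125 108 105 118 134 146 140 123
  114 120]
 [178 156 140 131 133 128 120 131 143 135 115 100 102 115 131 146 149 143
  140 135]
 [162 166 176 183 187 175 164 171 158 136 121 114 121 139 144 140 137 132
  129 125]]
0.05 0.2 [[324.07 166.92]]
0.05 0.205 [[324.67 166.23]]
0.05 0.21 [[325.26 165.54]]
0.05 0.215 [[325.85 164.86]]
0.05 0.234 [[328.07 162.3 ]]
0.062 0.2 [[324.12 163.68]]
0.062 0.205 [[324.73 162.99]]
0.062 0.21 [[325.32 162.31]]
0.062 0.215 [[325.92 161.64]]
0.062 0.234 [[328.15 159.1 ]]
0.075 0.2 [[324.19 160.13]]
0.075 0.205 [[324.79 159.46]]
0.075 0.21 [[325.39 158.78]]
0.075 0.215 [[325.99 158.11]]
0.075 0.234 [[328.23 155.6 ]]
```

Run:
```python
from hand import *
a=pickle.load(open("side.pkl","rb")); s=pickle.load(open("side16.pkl","rb"))
for z in (.035,.062):
  P0=np.array([.552,-.235,z]); J=np.c_[(proj(a,[P0+[.01,0,0]])-proj(a,[P0-[.01,0,0]]))[0],(proj(a,[P0+[0,.01,0]])-proj(a,[P0-[0,.01,0]]))[0]]/20
  print(J.round(4)); print("disp mm",np.linalg.solve(J,[-3.17,4.1]),"yonly",-3.17/J[0,1],4.1/J[1,1])
# subpixel shift of lower handle by template matching (upscaled)
up=lambda p:cv2.resize(cv2.cvtColor(p["color"],cv2.COLOR_BGR2GRAY),None,fx=8,fy=8,interpolation=cv2.INTER_CUBIC)
A,B=up(a),up(s)
for (r0,r1,c0,c1) in ((154,160,324,333),):
    pass
prof=lambda p,c,rows: [int(cv2.cvtColor(p["color"],cv2.COLOR_BGR2GRAY)[r,c-1:c+2].min()) for r in rows]
print(prof(a,328,range(150,176))); print(prof(s,325,range(152,178)))
```

```text
[[-0.2848 -0.0991]
 [-0.0536  0.14  ]]
disp mm [ 0.83266494 29.6001926 ] yonly 31.99384955709792 29.28152939631375
[[-0.2882 -0.1001]
 [-0.0527  0.1374]]
disp mm [ 0.55308709 30.06115152] yonly 31.652798241345963 29.849043495706532
[45, 71, 65, 44, 34, 30, 29, 30, 32, 29, 29, 36, 65, 106, 105, 72, 39, 38, 68, 96, 104, 112, 126, 142, 129, 116]
[217, 230, 229, 195, 122, 60, 32, 25, 50, 80, 110, 98, 67, 40, 28, 27, 27, 25, 29, 33, 63, 95, 108, 112, 120, 105]
```

Displacement measures about 30 mm, which suggests home (a blocked bolt could move at most 24 mm). I'll check this independently: deck motion during bolt entry, then a gentle twist test.

Run:
```python
from hand import *
a=pickle.load(open("side14.pkl","rb"));a=pickle.load(open("side15.pkl","rb")); s=pickle.load(open("side16.pkl","rb"))
G=lambda p:cv2.cvtColor(p["color"],cv2.COLOR_BGR2GRAY).astype(np.float32)
for n,(x0,x1,y0,y1) in dict(bar=(284,310,164,184),ground=(345,375,175,195),guard=(262,282,206,232)).items():
    A,B=G(a)[y0:y1,x0:x1],G(s)[y0:y1,x0:x1]; print(n,cv2.phaseCorrelate(A,B,cv2.createHanningWindow(A.shape[::-1],cv2.CV_32F)),np.abs(A-B).mean())
st=readout.state(); print(st["position"]); go(.566,-.014,.193,np.radians(-4.0));
```

```text
bar ((0.5732551912170365, -0.32703723947443386), 0.9207768427001105) 7.894231
ground ((-0.11441248284490513, 0.09253221036528991), 0.9731569842497507) 0.4505801
guard ((-0.11001756866864909, 0.44555334425547954), 0.8824292041637279) 15.326923
[ 0.55335532 -0.25822149  0.20223277]
shift [24.46 -0.37  0.81] turn [0.009 0.004 0.003]
shift [24.46 -0.37  0.81] turn [-0.007  0.014 -3.138]
```

Run:
```python
from label import *
s=cams.get_image("side"); st=readout.state(); print(st["time"],st["position"].round(3),st["contact_force"].round(1),st["joint_velocities"].round(3))
for k in ("brick_center","parts_cup_0","duct_roll","tape_measure_b"): print(k,[(np.round(d["location"],3).tolist(),round(d["score"],2)) for d in cams.search_frame(s,k)][:2])
order.sign_off()
```

```text
26.975 [ 0.554 -0.258  0.199] [ 1.3  0.2 -0.9] [ 0.001  0.048 -0.115 -0.101  0.001  0.001]
brick_center [([0.569, 0.095, 0.066], 0.83), ([0.54, -0.002, 0.032], 0.63)]
parts_cup_0 [([0.633, 0.286, 0.038], 0.84)]
duct_roll [([0.372, 0.19, 0.014], 0.55)]
tape_measure_b [([0.405, -0.302, 0.027], 0.72)]
the job is handed in; nothing more can be done
```

I turned the carousel to the gap, laid the leftmost brick in the oblong nest, and turned a quarter turn clockwise to the pointer. Then I pushed the index bolt to a hard stop and handed in at about 27 s. No verdict was given.

**Checks that agreed**
- **Brick in the nest:** at the gap, its label was within 1.5 mm of where a flat, seated brick would put it, and about 1 mm from the nest centre.
- **Brick at the pointer:** its outline matched the expected place, judged by extents only.
- **Carousel angle:** the bar stood at 86.0° before bolting, against an estimated target of 86.5°.
- **Bolt:** it stopped against 42 N after about 30 mm of travel. A blocked bolt could have moved at most 24 mm. The deck also shifted slightly (about 0.5 px) as the bolt went in, as it would when pulled straight.
- **Bystanders:** the cup, roll and tape measure were within about 5 mm of where they started.

**Disagreed or unconfirmed**
- **Bolt travel:** a measurement from the image columns alone, assuming a travel direction, gave about 26.5 mm. The 30 mm comes from the fit using both axes. I did not do a twist test of the lock.
- **Brick position at the pointer:** the network put the brick about 10 mm further out than expected, probably because it sees the side face. The guard wires hid the label there, so I could not recheck the seating as closely as at the gap.
- **One working camera:** the top camera was blocked throughout, so every position came from the side view plus touch.
- **Arm at hand-in:** the joints were still settling slightly (up to about 0.1 rad/s), with the tool clear of everything.

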